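# Unhook the hand mirror and stand it in its foot

### The arm

A 7-joint arm with a two-finger parallel gripper is mounted at the origin on the work surface. World frame = base frame: x ahead of the robot, y to its left, z up, the work surface at z = 0. Lengths are in m, angles in rad, forces in N, time in s.
With the tool pointing down it reaches from about 0.35 to 0.9 m from the base axis. Payload 8.1 kg.
Tool frame: the origin (TCP) lies where the fingers leave the gripper's body, on its centre line; the fingertips stand 66 mm ahead of it and the grasp point (between the pads) lies 47 mm ahead of it (arm.tip_reach is the distance from the TCP to the fingertips, in m); z points along the fingers, y is the direction in which the jaws open and shut (so a half turn about z gives the same grasp; the last joint's range is limited). The gripper opens to 92 mm and grips with 3 to 60 N. Pads are 19 mm wide; open, the fingers measure 130 mm over their backs; the gripper's body (75 mm by 190 mm) begins 47 mm behind the grasp point.
Start: joints at [1.156, 0.434, 0.025, 1.573, -0.012, 1.134, -0.075], TCP at [0.192, -0.595, 0.292] pointing down, gripper open.
Joint ranges: [-2.62, 2.62], [-0.44, 2.09], [-1.27, 1.32], [0.08, 2.57], [-1.32, 4.46], [0.12, 2], [-2.74, 2.74]. Speed limits (rad/s): [2.22, 2.22, 3.01, 3.01, 3.14, 3.14, 3.14].

### API

Orientations are given as a rotation vector (axis times angle).
In Python, from cell import arm gives the robot as it stands.
- The arm moves only by the tool carry_out, never from a script. Its argument "plan" is a list of rows, each a list of 5 numbers: the shift along the world's x, y, z in cm, then the turn about the world's z in rad, then the finger opening in cm, from 0 to 9.18. In form: [[tx, ty, tz, spin, fingers], ...]. A call has 1 to 20 rows; each row is the pose to reach, as a shift and turn from the pose measured when the call began; what a row does not reach only later rows make up. A row lasts 1/10 s, in which the tool goes at most 50 mm and 8.59 degrees, less where a joint would pass 70% of its speed; a pose out of reach is approached as far as the arm can. A call with a gripper value outside its range is refused whole. The fingers move at their own pace and stop on an object; "squeeze" is the grip in N (left out, the last holds). Time passes only in rows, so rows that repeat a pose let the fingers close. It gives the time, the measured TCP pose, the force and the opening at its end, in the units of the state.
- arm.observe(): the state, without advancing time (a new reading comes with each control period).
- arm.get_image(name): name is "scene" or "top"; returns (picture, depth): 420x560x3 uint8, red, green, blue; 420x560 float32, m along the optical axis (not along the pixel's ray), 0 where there is no reading.
- arm.get_calibration(name): a dict with "intrinsics" (3x3 intrinsics, pixels), "D" ([k1, k2, p1, p2, k3] as OpenCV has them; the pictures are not rectified), "rvec" (rotation vector, rad) and "tvec" (3), from world to camera coordinates, as OpenCV has them. Camera axes: x right, y down, z forward; pixel columns grow to the right and rows downward; lengths in m; the calibration is good to about 2 mm. A picture is of the moment at which its call begins. get_calibration takes no time and is no camera call.
- arm.sign_off(): hands the job in, once; it reports no verdict.
The state is a dict: "clock": time; "joints": joint angles; "dq": joint speeds; "joint_efforts": joint torques, N m; "position": TCP position; "ee_rot": TCP orientation; "force": force on the tool from outside, world axes, zero at the start; "ft_torque": the same for the moment, N m; "width": opening from 0.0 (shut) to 1.0 (fully open).
Only numpy, scipy, OpenCV 4.12 (cv2) and the standard library are available. Lean on these libraries where they do the work, as an engineer would, in place of code of your own. Each camera call takes 0.05 s, during which the arm holds its last target. There are 200 camera calls.

### The job

Take the hand mirror down off the barbed display hook: raise it, tilt it to follow the upturned end and ease it back over the barb without forcing it against the hook. Then stand the mirror upright in the groove of the marble foot on the tray, gently and fully down, roughly centred along the groove, and let go. Leave everything else on the dresser where it is.

Things in the scene. Friction and masses are not known exactly. Their poses are not given: they have to be found in the camera images.
- stand: Fixed display stand: round marble base (100 mm across, 14 mm high), upright brass post (16 x 24 mm) ending 178 mm above the dresser. Origin: centre of the base's underside; z up. A hard brass rod leaves the post along the stand's +x. Its outer end bends up and carries a barb (see rod_root, rod_line).
- rod_root (a point): Point on the stand (8 mm along x, 170 mm up) where the rod leaves the post. The rod is round, 5 mm thick, and runs level along the stand's +x with its axis at this height, up to the bend. It goes through the post and is stuck firmly, to a different depth each time: the bend begins anywhere from 60 to 92 mm from the stand's z axis. This is not measured and has to be seen or felt.
- rod_line (a point): Fixed point on the rod's level axis, 60 mm out from the stand's z axis: the bend begins 0 to 32 mm beyond it. There the rod bends up 35 degrees (in the stand's x-z plane) and runs 19 mm straight, plus a 2.5 mm round end. On top of this end a barb points back to the post: its point lies 13 mm along it and 6.5 mm from its axis (rod and barb: 9 mm high square to the rod).
- mirror: Rectangular hand mirror hung handle up on the rod, one rigid piece, 80 to 170 g. Origin: centre of its eye. Own z to the handle's end, x square to the face (as hung nearly along the stand's x), y across. Eye: slot 14 mm wide (y), 11 mm high (z) in a bar 5 mm thick (x), 28 mm wide. As hung the slot's upper edge rests on the rod; raised 6 mm, its lower edge meets the rod.
- handle (a point): Middle of the mirror's wooden handle (34 mm above the eye's centre): 12 mm thick (own x), 28 mm wide (y), 40 mm tall (z); grasp it across its thickness. To pass the barb, lean the mirror's top back towards the post by about 35 degrees (square to the bent end), slot's middle 2 mm above the bent end's axis, give or take 1 mm. Keep contact with the hook to a few newtons.
- edge (a point): Middle of the lower edge of the mirror plate, 108 mm below the eye's centre. The plate is 76 mm wide (own y), 84 mm tall (z) and 6 mm thick (x). This edge goes in the foot's groove.
- foot: Fixed marble block at one end of the tray, 60 (x) x 104 (y) x 38 mm high, with a groove along its own y through its middle: 9 mm wide, open at both ends, bottom 6 mm above the underside, sloped lips widening it to 27 mm at the top. Origin: centre of its underside; z up. Takes the mirror's lower edge, either way round; seated, the mirror's origin is 114 mm above the foot's.
- dishes: Bystander: three tiers of white porcelain dishes, 84 mm across, 65 mm high, at the other end of the tray. Origin: centre of the underside.
- lipstick: Bystander: chrome lipstick tube standing on the tray, 21 mm across, 72 mm high. Origin: centre of the underside.
- roller: Bystander: rose quartz roller lying on the far side of the tray, 150 mm long along its own y, 36 mm high. Origin: near its middle, on its underside.
- tweezers: Bystander: steel tweezers lying on the dresser, 95 mm long along own x, 6 mm high. Origin: centre of the underside.
- vase: Bystander: glass bud vase, 60 mm across, 110 mm high, beside the stand. Origin: centre of the underside.
- perfume: Bystander: round amber glass perfume bottle, 48 mm across, 85 mm high. Origin: centre of the underside.
Things that resemble listed ones, but are neither listed nor needed, are in the scene too. What is shaped like the mirror but red is not meant.

How it is judged:
By the outcome, as a careful person would: the job done as asked, in the order asked, and still so for the second after the job is handed in, with the robot touching nothing.
It also fails if it takes over 72 s, if anything falls off the work surface, if the arm or the gripper's body presses on something with over 40 N, if the wrist force passes 120 N, or if a joint passes its speed limit or range.

## Working session

There is one attempt and no reset: what is moved stays moved. The work goes in short steps, Python scripts to look and compute and a tool call to move; the robot and the scene stay as the last step left them, time stands still between calls to the robot, and variables do not carry over. Pictures are saved under pics/ and viewed, about 8 in all and at most 12, crops included, and the job is handed in when it is done.

Besides the shell and the picture viewer there is one more tool, called after ">>>" as name([rows], argument=value, ...), one row to a line, values as JSON. carry_out: Moves the arm, as the interface text tells. Its arguments: {"type":"object","properties":{"plan":{"type":"array"},"squeeze":{"type":"number"}},"required":["plan"]}

```bash
ls; mkdir -p pics; cat > h.py <<'E'
import numpy as np,cv2
from cell import arm
def grab(n):
    im,d=arm.get_image(n); return im,d,arm.get_calibration(n)
def pts(px,dep,c):
    px=np.array(px,float).reshape(-1,1,2); K=np.array(c["intrinsics"]); D=np.array(c["D"])
    r=cv2.undistortPoints(px,K,D)[:,0]; P=np.c_[r,np.ones(len(r))]*np.array(dep).reshape(-1,1)
    R=cv2.Rodrigues(np.array(c["rvec"]))[0]; return (P-np.array(c["tvec"]).reshape(1,3))@R
def ray(px,c):
    R=cv2.Rodrigues(np.array(c["rvec"]))[0]; o=-R.T@np.array(c["tvec"]).ravel()
    d=pts(px,np.ones(len(np.array(px).reshape(-1,2))),c)-o; return o,d
def onplane(px,z,c):
    o,d=ray(px,c); return o+d*((z-o[2])/d[:,2:3])
def proj(P,c): return cv2.projectPoints(np.array(P,float).reshape(-1,1,3),np.array(c["rvec"]),np.array(c["tvec"]),np.array(c["intrinsics"]),np.array(c["D"]))[0][:,0]
E
python3 - <<'E'
from h import *
for n in("scene","top"):
    im,d,c=grab(n); cv2.imwrite(f"pics/{n}0.png",im[:,:,::-1]); np.savez(f"{n}0.npz",im=im,d=d)
    o,_=ray([[280,210]],c); print(n,o,np.array(c["intrinsics"])[0,0],d.min(),d.max())
    print(onplane([[280,210]],0,c))
s=arm.observe();print({k:np.round(v,3) for k,v in s.items()})
E
```

```text
pics
scene [1.01173312 0.49424666 0.78864134] 445.0848589188664 0.0 3.435234
[[ 0.41477122 -0.12864225  0.        ]]
top [0.35480332 0.03333306 1.03777932] 389.23503120713343 0.0 2.0378945
[[0.57093225 0.00651445 0.        ]]
{'clock': np.float64(0.1), 'joints': array([ 1.156,  0.435,  0.025,  1.574, -0.012,  1.134, -0.075]), 'dq': array([ 0.002, -0.   , -0.   , -0.003, -0.001, -0.002,  0.   ]), 'joint_efforts': array([ 5.0000e-03, -6.6912e+01,  9.8900e-01, -3.1514e+01, -6.0000e-02,
        3.8000e-02,  0.0000e+00]), 'position': array([ 0.192, -0.595,  0.292]), 'ee_rot': array([-3.102e+00, -4.870e-01,  1.000e-03]), 'force': array([-0.269,  1.046,  0.33 ]), 'ft_torque': array([-0.033, -0.024, -0.03 ]), 'width': np.float64(1.004)}
```

View pics/scene0.png

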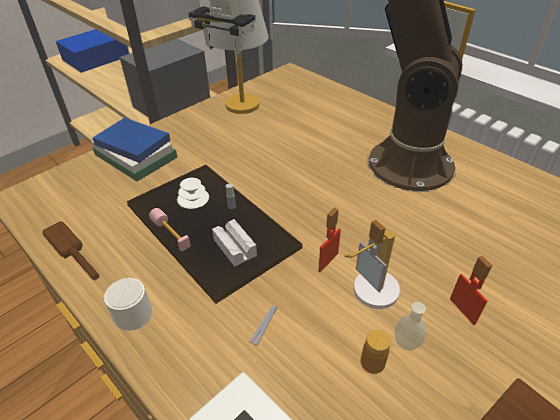

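View pics/top0.png

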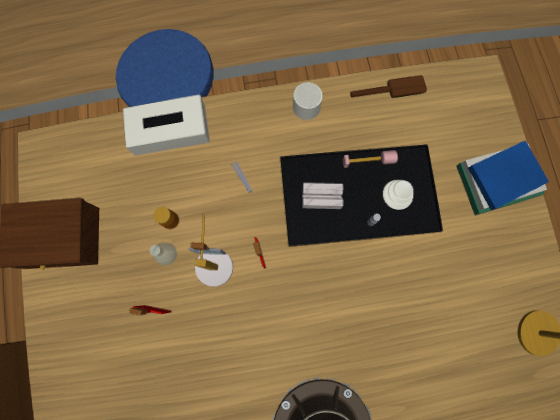

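Listed mirror candidates in the scene view: a grey one on the rod at (373,265), a red one at (329,245) and a red one at (470,300). The grey one hanging on the brass rod fits the description and the red ones are decoys. I'll confirm it in an enlarged crop.

```bash
python3 - <<'E'
from h import *
a=np.load("scene0.npz")["im"];b=np.load("top0.npz")["im"]
A=cv2.resize(a[200:310,310:420],None,fx=5,fy=5,interpolation=cv2.INTER_CUBIC)[:,:400]
A=cv2.resize(a[200:310,325:405],(400,550),interpolation=cv2.INTER_CUBIC)
B=cv2.resize(b[205:295,175:240],(397,550),interpolation=cv2.INTER_CUBIC)
cv2.imwrite("pics/crop1.png",np.hstack([A,B])[:,:,::-1])
# stand base, foot via color/height
d=np.load("top0.npz")["d"];c=arm.get_calibration("top")
g=np.mgrid[0:420,0:560]; px=np.c_[g[1].ravel(),g[0].ravel()]
P=pts(px,d.ravel(),c).reshape(420,560,3)
np.save("topP.npy",P)
m=((P[:,:,2]>.03)&(b.min(2)>130)).astype(np.uint8); m[:,:290]=0;m[:,350:]=0
print("foot",m.sum(), [np.round(P[m>0].min(0),3),np.round(P[m>0].max(0),3)],cv2.minAreaRect((P[m>0][:,:2]*1000).astype(np.float32)))
m=((b.min(2)>170)).astype(np.uint8); m[:240]=0;m[300:]=0;m[:,:190]=0;m[:,240:]=0
print("base px",m.sum()); cn=max(cv2.findContours(m,0,1)[0],key=cv2.contourArea)[:,0]
print(cv2.minEnclosingCircle((onplane(cn,.014,c)[:,:2]*1000).astype(np.float32)))
E
```

```text
foot 1336 [array([ 0.355, -0.198,  0.03 ]), array([0.897, 0.033, 1.038])] ((612.8828125, -105.41499328613281), (155.15066528320312, 565.11279296875), 77.08892822265625)
base px 739
((448.42291259765625, 205.77630615234375), 48.53484344482422)
```

View pics/crop1.png

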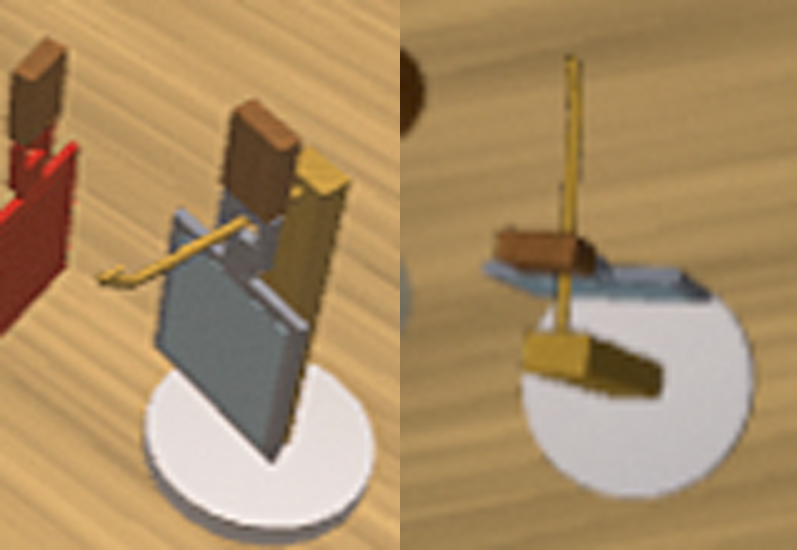

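The crop confirms it: the grey mirror is on the brass rod. In the top view the rod tip is near (203,214) and the post top near (200,263). In the scene view the tip is near (346,255) and the bend near (351,257). Next I'll measure the stand, rod and foot.

```bash
python3 - <<'E'
from h import *
np.set_printoptions(precision=4,suppress=True)
ims={n:np.load(n+"0.npz") for n in("scene","top")};C={n:arm.get_calibration(n) for n in ims}
T=ims["top"]["im"];S=ims["scene"]["im"];P=np.load("topP.npy");dt=ims["top"]["d"]
# foot from top: white/pinkish
for n,(x0,x1,y0,y1) in{"top":(295,352,178,215),"scene":(208,262,215,270)}.items():
    im=ims[n]["im"];m=np.zeros(im.shape[:2],np.uint8);m[y0:y1,x0:x1]=(im[y0:y1,x0:x1].min(2)>100)
    g=np.argwhere(m)[:,::-1]; Q=pts(g,ims[n]["d"][m>0],C[n]); 
    q=Q[(Q[:,2]>.042-.008)&(Q[:,2]<.06)]
    print(n,"foot z pct",np.percentile(Q[:,2],[5,25,50,75,95]),len(q),cv2.minAreaRect((q[:,:2]*1000).astype(np.float32)))
# brass mask (hsv)
for n,(x0,x1,y0,y1) in{"top":(180,225,205,285),"scene":(335,400,225,300)}.items():
    h=cv2.cvtColor(ims[n]["im"],cv2.COLOR_RGB2HSV)
    m=(h[...,1]>170)&(h[...,0]>17)&(h[...,0]<28); mm=np.zeros(m.shape,np.uint8);mm[y0:y1,x0:x1]=m[y0:y1,x0:x1]
    for y in range(y0,y1):
        xs=np.where(mm[y])[0]
        if len(xs):print(n,y,xs.min(),xs.max(),len(xs),end=" | ")
    print()
# white base both views
for n,(x0,x1,y0,y1) in{"top":(190,240,240,300),"scene":(350,402,255,310)}.items():
    im=ims[n]["im"];m=np.zeros(im.shape[:2],np.uint8);m[y0:y1,x0:x1]=(im[y0:y1,x0:x1].min(2)>175)
    cn=max(cv2.findContours(m,0,1)[0],key=cv2.contourArea)[:,0]
    hull=onplane(cn,.014,C[n])[:,:2]*1000
    from scipy.optimize import least_squares
    f=least_squares(lambda p:np.hypot(*(hull-p).T)-50,[448,206],loss="soft_l1",f_scale=1.)
    print(n,"base ctr",f.x,np.median(abs(f.fun)))
E
```

```text
top foot z pct [0.0102 0.033  0.0404 0.0426 0.045 ] 719 ((584.8646240234375, -110.49057006835938), (99.35717010498047, 61.275062561035156), 78.39353942871094)
scene foot z pct [0.0096 0.0337 0.0399 0.042  0.0436] 696 ((586.8145141601562, -108.6103286743164), (107.96521759033203, 61.01162338256836), 78.86263275146484)
top 215 203 203 1 | top 216 202 203 2 | top 217 203 203 1 | top 218 203 203 1 | top 219 203 203 1 | top 220 203 203 1 | top 221 203 203 1 | top 222 203 204 2 | top 223 203 204 2 | top 224 203 203 1 | top 225 203 203 1 | top 226 203 203 1 | top 227 202 203 2 | top 228 203 203 1 | top 229 203 203 1 | top 230 203 203 1 | top 231 202 203 2 | top 232 202 203 2 | top 233 202 203 2 | top 234 202 203 2 | top 235 202 203 2 | top 236 202 203 2 | top 237 202 203 2 | top 238 202 203 2 | top 239 202 202 1 | top 240 202 202 1 | top 241 202 202 1 | top 242 202 202 1 | top 250 201 202 2 | top 251 201 202 2 | top 252 201 202 2 | top 253 201 201 1 | top 254 201 201 1 | top 255 201 201 1 | top 256 201 201 1 | top 257 201 201 1 | top 258 201 201 1 | top 259 201 201 1 | top 260 196 205 10 | top 261 196 208 13 | top 262 196 210 15 | top 263 196 213 18 | top 264 195 215 21 | top 265 196 216 21 | top 266 200 216 17 | top 267 203 215 13 | top 268 207 216 10 | top 269 215 216 2 | 
scene 230 386 387 2 | scene 231 388 388 1 | scene 233 390 390 1 | scene 234 392 392 1 | scene 235 393 393 1 | scene 236 393 393 1 | scene 244 372 374 3 | scene 245 370 372 3 | scene 246 368 370 2 | scene 247 366 369 4 | scene 248 364 367 4 | scene 249 362 365 4 | scene 250 361 363 3 | scene 251 359 361 3 | scene 252 357 359 3 | scene 253 355 358 3 | scene 254 353 355 3 | scene 255 345 352 5 | scene 274 385 385 1 | 
top base ctr [450.3384 205.9967] 7.539604324662509
scene base ctr [449.694  206.2048] 2.0735854328396464
```

```bash
python3 - <<'E'
from h import *
np.set_printoptions(precision=4,suppress=True)
ims={n:np.load(n+"0.npz") for n in("scene","top")};C={n:arm.get_calibration(n) for n in ims}
w={}
for n in ims:
    h=cv2.cvtColor(ims[n]["im"],cv2.COLOR_RGB2HSV).astype(float); w[n]=np.clip(h[...,1]-135,0,80)*((h[...,0]>15)&(h[...,0]<30))
t=w["top"];px=[]
for y in list(range(222,242))+list(range(251,258)):
    xs=np.arange(198,207);v=t[y,198:207];px.append([(xs*v).sum()/v.sum(),y])
Q=onplane(px,.170,C["top"])[:,:2]
vx,vy,x0,y0=cv2.fitLine(Q.astype(np.float32),2,0,.01,.01).ravel(); 
if vx<0: vx,vy=-vx,-vy
u=np.array([vx,vy]);yaw=np.arctan2(vy,vx);nrm=np.array([-vy,vx]);O=np.array([.450,.206])
off=nrm@(np.array([x0,y0])-O);print("yaw",yaw,"lat offset of rod vs base",off,"resid",np.abs((Q-[x0,y0])@nrm).max())
O2=O+nrm*off
# top: post top corners & tip on z
print("post top px extents ->",((onplane([[196,260],[205,260],[196,265]],.178,C["top"])[:,:2]-O)@np.c_[u,nrm]))
print("tip s at z .183:",(onplane([[203,214.3]],.183,C["top"])[:,:2]-O)@u)
# scene rays onto vertical plane through rod
s=w["scene"];px=[]
for x in range(343,376):
    ys=np.arange(238,262);v=s[238:262,x].copy();
    if v.sum()>40:px.append([x,(ys*v).sum()/v.sum()])
o,d=ray(px,C["scene"])
for Of in(O,O2):
    k=(nrm@Of-o[:2]@nrm)/(d[:,:2]@nrm);X=o+d*k[:,None]
    print(np.c_[px,(X[:,:2]-Of)@u*1000,X[:,2]*1000][::2 if Of is O else 1])
# handle/mirror pose via depth: wood brown handle
for n,(x0,x1,y0,y1) in{"scene":(366,388,215,246),"top":(188,210,238,252)}.items():
    im=ims[n]["im"].astype(int);h=cv2.cvtColor(ims[n]["im"],cv2.COLOR_RGB2HSV)
    m=np.zeros(im.shape[:2],bool);m[y0:y1,x0:x1]=((h[...,0]<14)&(h[...,1]>90)&(h[...,2]<190))[y0:y1,x0:x1]
    Pm=pts(np.argwhere(m)[:,::-1],ims[n]["d"][m],C[n]);Pm=Pm[Pm[:,2]>.17]
    L=np.c_[(Pm[:,:2]-O)@np.c_[u,nrm],Pm[:,2]]*1000
    print(n,len(L),"handle s,lat,z pct",np.percentile(L,[3,50,97],axis=0)); t=L[L[:,2]>np.percentile(L[:,2],97)-5]; print(" top part",t.mean(0),np.percentile(t,[3,97],axis=0))
    r=cv2.minAreaRect(L[:,:2].astype(np.float32));print(r)
E
```

```text
yaw -0.20170477 lat offset of rod vs base -0.0005096133907971466 resid 0.0004915189924863584
post top px extents -> [[ 0.0031  0.0085]
 [ 0.0037 -0.0116]
 [-0.008   0.0078]]
tip s at z .183: [0.1056]
[[345.     255.3462 105.1226 178.6962]
 [347.     254.8953 100.2051 176.8563]
 [349.     254.9432  95.0719 173.5149]
 [351.     255.4783  89.703  168.6685]
 [353.     254.7108  84.7641 167.7176]
 [355.     253.48    79.9781 168.1687]
 [357.     252.4868  75.0749 167.8982]
 [359.     251.575   70.111  167.3778]
 [361.     250.2551  65.2987 168.103 ]
 [363.     249.5169  60.2041 167.0475]
 [365.     248.3368  55.2835 167.3451]
 [367.     247.3168  50.2638 167.1504]
 [369.     246.2474  45.2425 167.1072]
 [371.     244.8857  40.347  167.9688]
 [373.     242.3333  36.0635 172.5085]]
[[345.     255.3462 104.6226 177.9092]
 [346.     255.0787 102.1796 177.1143]
 [347.     254.8953  99.6988 176.0669]
 [348.     254.6132  97.2415 175.3088]
 [349.     254.9432  94.5589 172.7212]
 [350.     255.4194  91.8044 169.6756]
 [351.     255.4783  89.1831 167.8685]
 [352.     255.1522  86.6927 167.2187]
 [
[... 795 characters left out ...]
33  35.4744 171.7135]
 [374.     242.4     32.6174 169.8399]]
scene 11 handle s,lat,z pct [[ 29.5866  -9.8956 178.9454]
 [ 34.9144   3.104  196.0911]
 [ 39.3693  15.423  220.2369]]
 top part [ 32.6986   3.627  218.9589] [[ 30.209   -6.9223 216.9677]
 [ 34.8092  14.6053 220.4775]]
((33.67930603027344, 2.680962562561035), (25.212223052978516, 10.852267265319824), 83.89337158203125)
top 7 handle s,lat,z pct [[ 25.1336 -14.5751 190.1224]
 [ 27.1898 -14.1824 203.1009]
 [ 33.8514  -0.29   212.2522]]
 top part [ 30.0284 -14.4211 211.3541] [[ 29.1616 -14.6329 210.0349]
 [ 30.8952 -14.2093 212.6732]]
((27.179277420043945, -8.753320693969727), (6.283639907836914, 17.09090805053711), 33.20853042602539)
```

```bash
python3 - <<'E'
from h import *
np.set_printoptions(precision=4,suppress=True)
u=np.array([np.cos(-.2017),np.sin(-.2017)]);n=np.array([-u[1],u[0]]);O=np.array([.450,.206])
for nm,q,cr in(("top",[[497,232],[578,240],[574,272],[497,265]],(175,205,6.11,400)),("scene",[[251,100],[300,136],[285,148],[231,112]],(325,200,5,0))):
    c=arm.get_calibration(nm);q=np.array(q,float);px=np.c_[(q[:,0]-cr[3]+.5)/cr[2]-.5+cr[0],(q[:,1]+.5)/cr[2]-.5+cr[1]]
    for z in(.218,.221):
        X=onplane(px,z,c)[:,:2];L=(X-O)@np.c_[u,n]*1000;print(nm,z,L.round(1).tolist(),L.mean(0))
# two-ray triangulation of handle top centre
s=arm.observe();R=cv2.Rodrigues(s["ee_rot"])[0];print(R[:,1],R[:,2],np.degrees(np.arctan2(R[1,1],R[0,1])))
g=O+u*.034;print("target d cm",(g-s["position"][:2])*100,(0.250-s["position"][2])*100)
E
```

```text
top 0.218 [[36.8, 13.8], [34.9, -14.8], [23.7, -14.2], [25.3, 13.0]] [30.1958 -0.5404]
top 0.221 [[36.5, 13.1], [34.6, -15.5], [23.4, -14.8], [25.0, 12.3]] [29.8706 -1.2273]
scene 0.218 [[28.1, -12.7], [26.0, 11.6], [34.8, 13.2], [38.5, -12.0]] [31.8769  0.0178]
scene 0.221 [[30.5, -10.6], [28.5, 13.6], [37.2, 15.2], [40.9, -9.9]] [34.299  2.094]
[ 0.3067 -0.9518 -0.0014] [-0.0005  0.0012 -1.    ] -72.13930091647286
target d cm [29.1721 79.373 ] -4.154211609347858
```

>>> carry_out([
  [3,3.4,2,0.14,9],
  [6,6.8,4,0.28,9],
  [9,10.2,6,0.42,9],
  [12,13.6,8,0.56,9],
  [15,17,8,0.7,9],
  [18,20.4,8,0.84,9],
  [21,23.8,8,0.98,9],
  [24,27,8,1.12,9],
  [27,30.5,8,1.26,9],
  [30.8,34.5,8,1.4,9],
  [30.8,39,8,1.54,9],
  [30.8,43.5,8,1.68,9],
  [30.5,48,8,1.82,9],
  [30.2,52.5,8,1.96,9],
  [30,57,8,2.1,9],
  [29.7,61.5,8,2.24,9],
  [29.5,66,8,2.38,9],
  [29.2,70.5,8,2.5,9],
  [29,75,8,2.63,9],
  [28.9,79.4,8,2.63,9],
])

```text
clock: 2.1
position: [0.4801, 0.2009, 0.3713]
ee_rot: [-0.307, -3.126, 0.003]
force: [0.3, -0.1, -0.3]
width: 0.981
```

>>> carry_out([
  [0.07,-0.17,-4,0,9],
  [0.07,-0.17,-8,0,9],
  [0.07,-0.17,-11,0,9],
  [0.07,-0.17,-12.1,0,7],
  [0.07,-0.17,-12.1,0,5],
  [0.07,-0.17,-12.1,0,4],
  [0.07,-0.17,-12.1,0,3.3],
  [0.07,-0.17,-12.1,0,2],
  [0.07,-0.17,-12.1,0,2],
  [0.07,-0.17,-12.1,0,2],
  [0.07,-0.17,-12.1,0,2],
], squeeze=6)

```text
clock: 3.2
position: [0.4808, 0.1992, 0.2506]
ee_rot: [0.307, 3.126, -0.003]
force: [-0.5, 0.4, 1.1]
width: 0.331
```

```bash
cat > look.py <<'E'
import sys
from h import *
tag=sys.argv[1]
np.set_printoptions(precision=4,suppress=True)
a,da,ca=grab("scene");b,db,cb=grab("top")
np.savez(f"v{tag}.npz",a=a,b=b,da=da,db=db)
A=cv2.resize(a[185:295,325:405],(400,550),interpolation=cv2.INTER_CUBIC)
B=cv2.resize(b[205:295,175:240],(397,550),interpolation=cv2.INTER_CUBIC)
cv2.imwrite(f"pics/{tag}.png",np.hstack([A,B])[:,:,::-1])
s=arm.observe();print(s["clock"],s["position"],s["force"],s["ft_torque"],s["width"])
E
python3 look.py grip
```

```text
3.3 [0.4808 0.1992 0.2505] [0.4638 0.8736 1.8888] [ 0.0741 -0.2001 -0.0299] 0.30301199832157066
```

View pics/grip.png

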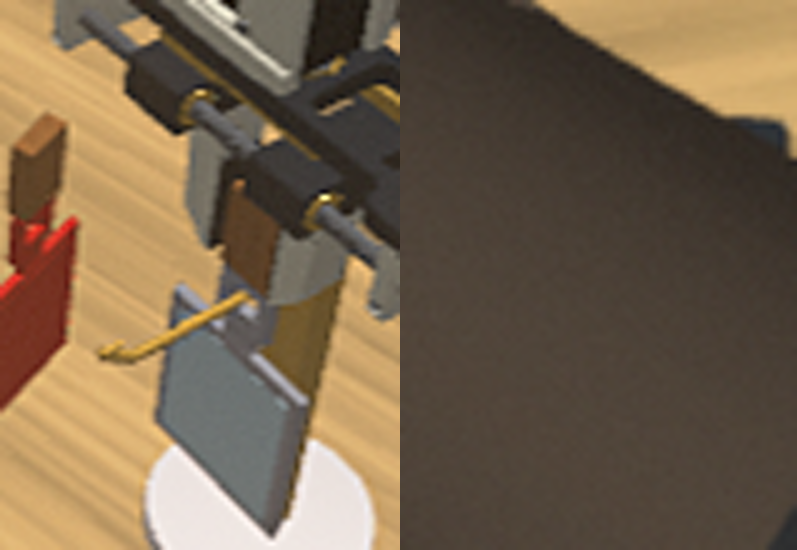

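The image shows the handle (245,230 in the crop) held across its width by the pads, with the mirror still hanging on the rod. The moves offer no tool tilt, so I'll use the pads as a pivot. I'll raise the mirror clear of the rod, slide it back to the post, lean it gently against the post's top edge, then tighten the grip to keep the lean.

>>> carry_out([
  [0,0,0.15,0,2],
  [0,0,0.3,0,2],
  [0,0,0.3,0,2],
  [-0.3,0.06,0.3,0,2],
  [-0.6,0.12,0.3,0,2],
  [-0.9,0.18,0.3,0,2],
  [-1.2,0.25,0.3,0,2],
  [-1.5,0.31,0.3,0,2],
  [-1.7,0.35,0.3,0,2],
  [-1.85,0.38,0.3,0,2],
  [-1.85,0.38,0.3,0,2],
], squeeze=8)

```text
clock: 4.4
position: [0.4621, 0.2031, 0.2535]
ee_rot: [0.307, 3.127, -0.003]
force: [0.0, 0.3, -1.6]
width: 0.305
```

```bash
python3 look.py back
```

```text
4.5 [0.4624 0.203  0.2535] [-0.267  -0.0269 -1.0397] [ 0.0823 -0.1533 -0.0756] 0.30675826625580654
```

>>> carry_out([
  [-0.17,0.035,0,0,2],
  [-0.34,0.07,0,0,2],
  [-0.51,0.105,-0.03,0,2],
  [-0.7,0.14,-0.06,0,2],
  [-0.82,0.17,-0.09,0,2],
  [-0.93,0.19,-0.12,0,2],
  [-0.93,0.19,-0.12,0,2],
])

```text
clock: 5.2
position: [0.4533, 0.205, 0.2525]
ee_rot: [0.307, 3.126, -0.002]
force: [3.3, -0.4, 0.4]
width: 0.303
```

```bash
python3 look.py tilt1
```

```text
5.3 [0.4533 0.205  0.2524] [ 3.9841 -0.4408  0.7903] [-0.1091 -1.0461 -0.0352] 0.3114348707700842
```

View pics/tilt1.png

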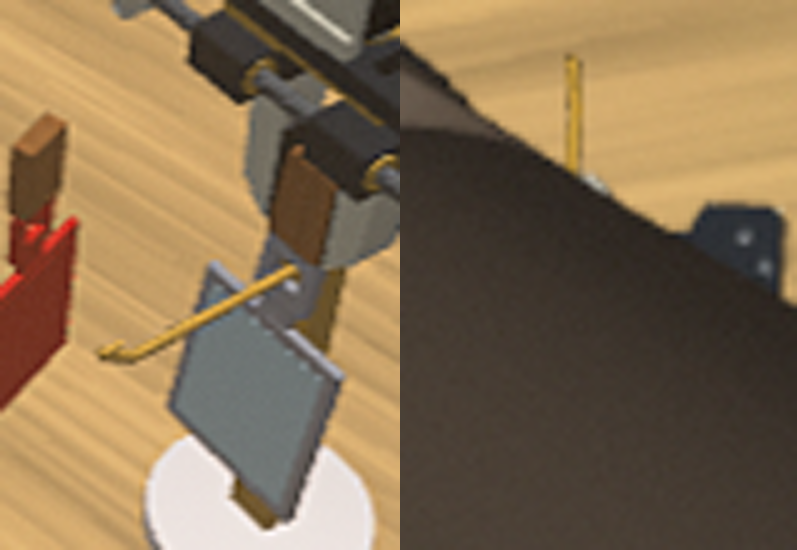

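The mirror is leaning (plate edge now out at 270,520 in the crop) with about 4 N at the post. I'll continue along the arc to about 35° and then tighten.

>>> carry_out([
  [-0.12,0.02,-0.05,0,2],
  [-0.23,0.05,-0.1,0,2],
  [-0.33,0.07,-0.16,0,2],
  [-0.42,0.09,-0.22,0,2],
  [-0.52,0.11,-0.29,0,2],
  [-0.61,0.12,-0.37,0,2],
  [-0.69,0.14,-0.44,0,2],
  [-0.76,0.16,-0.52,0,2],
  [-0.76,0.16,-0.52,0,2],
])

```text
clock: 6.2
position: [0.4454, 0.2068, 0.2473]
ee_rot: [0.306, 3.126, -0.002]
force: [1.3, -0.8, 4.3]
width: 0.305
```

```bash
python3 look.py tilt2; python3 - <<'E'
from h import *
np.set_printoptions(precision=3,suppress=True)
# tilt angle from plate depth (scene): fit plane on grey-blue plate pixels
v=np.load("vtilt2.npz");im=v["a"];c=arm.get_calibration("scene");h=cv2.cvtColor(im,cv2.COLOR_RGB2HSV).astype(int)
m=np.zeros(im.shape[:2],bool);m[225:295,350:400]=True
m&=(h[...,0]>85)&(h[...,0]<115)&(h[...,1]>25)&(v["da"]>0); m=cv2.erode(m.astype(np.uint8),np.ones((3,3)))>0
P=pts(np.argwhere(m)[:,::-1],v["da"][m],c);cen=np.median(P,0);k=np.linalg.norm(P-cen,axis=1)<.06;P=P[k];cen=P.mean(0)
n=np.linalg.svd(P-cen)[2][2];n*=np.sign(n[0]);print(len(P),cen,n,"tilt",np.degrees(np.arcsin(n[2])),"yaw",np.arctan2(n[1],n[0]),np.std((P-cen)@n))
E
```

```text
6.3 [0.4454 0.2068 0.2473] [ 1.3726 -1.3387  4.3365] [ 0.0184 -0.5625 -0.0631] 0.30468109712797387Traceback (most recent call last):
  File "<stdin>", line 7, in <module>
  File "h.py", line 7, in pts
    r=cv2.undistortPoints(px,K,D)[:,0]; P=np.c_[r,np.ones(len(r))]*np.array(dep).reshape(-1,1)
      ~~~~~~~~~~~~~~~~~~~^^^^^^^^
cv2.error: OpenCV(4.12.0) /io/opencv/modules/calib3d/src/undistort.dispatch.cpp:347: error: (-215:Assertion failed) CV_IS_MAT(_src) && CV_IS_MAT(_dst) && (_src->rows == 1 || _src->cols == 1) && (_dst->rows == 1 || _dst->cols == 1) && _src->cols + _src->rows - 1 == _dst->rows + _dst->cols - 1 && (CV_MAT_TYPE(_src->type) == CV_32FC2 || CV_MAT_TYPE(_src->type) == CV_64FC2) && (CV_MAT_TYPE(_dst->type) == CV_32FC2 || CV_MAT_TYPE(_dst->type) == CV_64FC2) in function 'cvUndistortPointsInternal'
```

View pics/tilt2.png

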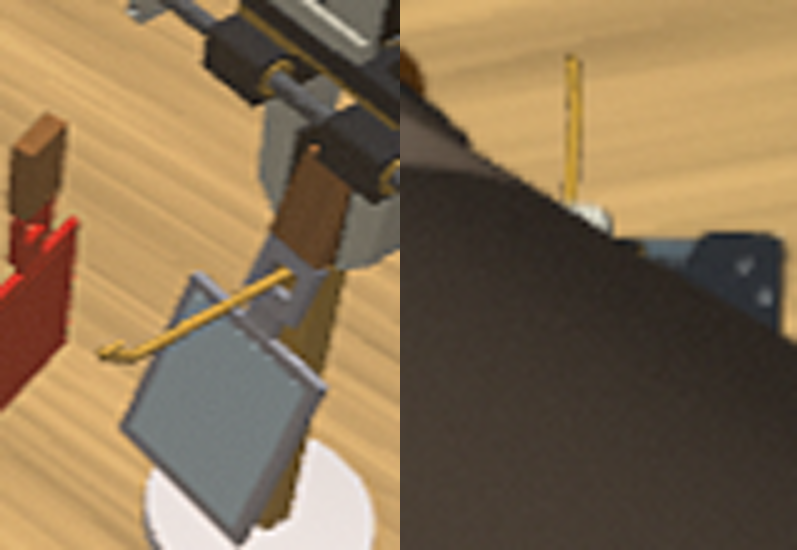

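The lean looks near 35° and nothing has slipped. The hook reads a few newtons upward, so I'll tighten, ease up a little and move off the post, then measure the tilt.

>>> carry_out([
  [0,0,0,0,2],
  [0,0,0,0,2],
  [0,0,0,0,2],
  [0,0,0.04,0,2],
  [0.05,-0.01,0.07,0,2],
  [0.2,-0.04,0.07,0,2],
  [0.4,-0.08,0.07,0,2],
  [0.4,-0.08,0.07,0,2],
], squeeze=28)

```text
clock: 7.1
position: [0.4494, 0.2058, 0.2477]
ee_rot: [-0.307, -3.126, 0.003]
force: [0.2, 0.1, -1.2]
width: 0.3
```

```bash
cat > tilt.py <<'E'
import sys
from h import *
np.set_printoptions(precision=4,suppress=True)
v=np.load(f"v{sys.argv[1]}.npz");im=v["a"].astype(int);c=arm.get_calibration("scene")
x0,x1,y0,y1=[int(t) for t in sys.argv[2:6]]
m=np.zeros(im.shape[:2],bool);m[y0:y1,x0:x1]=True
m&=((im[...,2]-im[...,0])>0)&(im.max(2)<170)&(im.max(2)>80)&(v["da"]>0); m=cv2.erode(m.astype(np.uint8),np.ones((3,3)))>0
P=pts(np.argwhere(m)[:,::-1],v["da"][m],c);cen=np.median(P,0);P=P[np.linalg.norm(P-cen,axis=1)<.055]
for _ in range(3):
    cen=P.mean(0);n=np.linalg.svd(P-cen)[2][2];P=P[abs((P-cen)@n)<.004]
n*=np.sign(n[0]);u=np.array([.9797,-.2003])
print(len(P),"cen s,z",(cen[:2]-[.450,.206])@u,cen[2],"tilt",np.degrees(np.arcsin(n[2])),"yaw",np.arctan2(n[1],n[0]))
cn=(n[:2]@u)*((cen[:2]-[.45,.206])@u); print("front plane: s at eye level z=.170:",(cen[:2]-[.450,.206])@u-n[2]*(.170-cen[2])/np.hypot(n[0],n[1]))
E
python3 look.py t3; python3 tilt.py t3 345 395 235 300
```

```text
7.2 [0.4494 0.2058 0.2478] [-0.1652  1.0489 -1.115 ] [-0.0027 -0.2565  0.005 ] 0.30577094708581576
639 cen s,z 0.04476554258837254 0.1058172102956768 tilt 20.610660700998253 yaw -0.23809838887362356
front plane: s at eye level z=.170: 0.020627187675263656
```

```bash
for t in tilt1 tilt2 t3;do python3 tilt.py $t 345 395 235 300;done
```

```text
521 cen s,z 0.023471064528835833 0.10385146886613035 tilt 7.425231018011457 yaw -0.2342920841551997
front plane: s at eye level z=.170: 0.014850247828015837
611 cen s,z 0.04135155801903971 0.10496164655484329 tilt 20.714384134434482 yaw -0.2432151005757671
front plane: s at eye level z=.170: 0.016756951137658363
639 cen s,z 0.04476554258837254 0.1058172102956768 tilt 20.610660700998253 yaw -0.23809838887362356
front plane: s at eye level z=.170: 0.020627187675263656
```

View pics/t3.png

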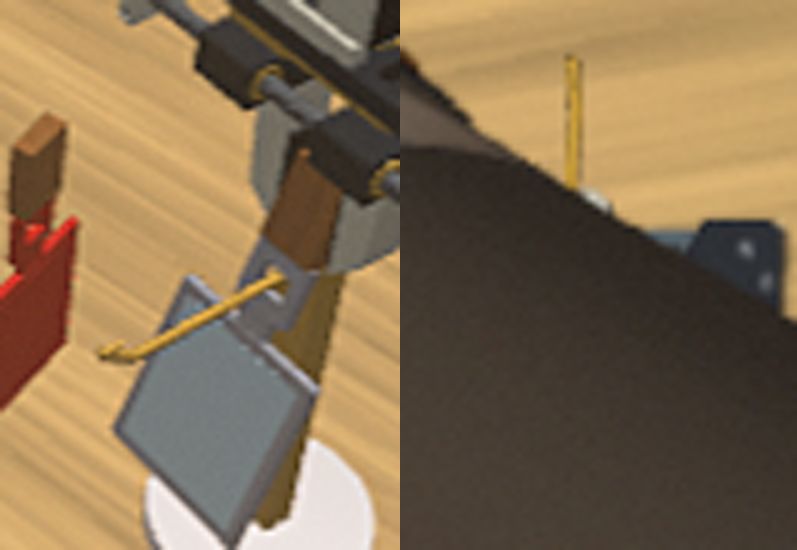

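The plane fit gives only 21° of lean; the handle sits a few millimetres ahead of the pad centre. I'll loosen, raise the eye to the rod's middle and push on along the arc to about 34°.

>>> carry_out([
  [0,0,0.1,0,2],
  [0,0,0.2,0,2],
  [-0.2,0.04,0.2,0,2],
  [-0.38,0.08,0.2,0,2],
  [-0.46,0.095,0.13,0,2],
  [-0.54,0.11,0.06,0,2],
  [-0.62,0.13,-0.01,0,2],
  [-0.7,0.14,-0.1,0,2],
  [-0.77,0.155,-0.19,0,2],
  [-0.84,0.17,-0.27,0,2],
  [-0.84,0.17,-0.27,0,2],
], squeeze=10)

```text
clock: 8.3
position: [0.4407, 0.2078, 0.2452]
ee_rot: [-0.306, -3.126, 0.002]
force: [1.6, 0.1, 4.8]
width: 0.3
```

```bash
python3 look.py t4;python3 tilt.py t4 340 395 235 300
```

```text
8.4 [0.4408 0.2078 0.2452] [2.6523 0.02   4.7198] [ 0.1371 -0.6466  0.0117] 0.2998459388379666
725 cen s,z 0.050759276593903745 0.1099018470817 tilt 28.604228517747323 yaw -0.23283749806205395
front plane: s at eye level z=.170: 0.017986945896424772
```

```bash
python3 tilt.py grip 345 395 235 300;python3 tilt.py back 345 395 235 300
```

```text
436 cen s,z 0.03618100638779077 0.1003229046152832 tilt 0.15053135688486402 yaw -0.2562395144306834
front plane: s at eye level z=.170: 0.035997945577136335
441 cen s,z 0.0176311505632849 0.10335258841562701 tilt 0.005421509767683285 yaw -0.23319772067994735
front plane: s at eye level z=.170: 0.017624844172185163
```

```bash
cat > geo.py <<'E'
import numpy as np
a=np.radians(35);t=np.linspace(0,1,60)[:,None]
U=np.array([np.cos(a),np.sin(a)]);V=np.array([-np.sin(a),np.cos(a)])
axis=np.vstack([np.array([-40,0])*(1-t),t*19*U]) # bend at origin
def seg(p,q):return np.array(p)*(1-t)+np.array(q)*t
barb=np.vstack([seg((13,6.5),(21,2)),seg((13,6.5),(15,2))])@np.array([U,V])
H=[(axis,2.5),(barb,0.)]
def rect(P,x0,x1,z0,z1):
    d=np.c_[np.maximum(x0-P[:,0],P[:,0]-x1),np.maximum(z0-P[:,1],P[:,1]-z1)]
    return np.hypot(*np.maximum(d,0).T)+np.minimum(d.max(1),0)
def clear(s,z,th):
    th=np.radians(th);X=np.array([np.cos(th),np.sin(th)]);Z=np.array([-np.sin(th),np.cos(th)])
    m=9
    for A,r in H:
        P=(A-[s,z])@np.c_[X,Z]
        m=min(m,(rect(P,-2.5,2.5,5.5,14)-r).min(),(rect(P,-6,6,14,54)-r).min(),(rect(P,-2.5,2.5,-24,-5.5)-r).min())
    return m
if __name__=="__main__":
    zs=np.arange(-3,22,.1)
    for th in(20,25,28.6,32,35,38):
        print(th,[ (s,round(float(zs[k]),1),round(c[k],2)) for s in range(-6,27,3) for c in [[clear(s,z,th) for z in zs]] for k in [int(np.argmax(c[:]))] if 1])
E
python3 geo.py
```

```text
20 [(-6, 0.0, np.float64(1.81)), (-3, 0.1, np.float64(1.89)), (0, 0.6, np.float64(2.42)), (3, 2.1, np.float64(2.17)), (6, 3.5, np.float64(1.54)), (9, 8.3, np.float64(0.53)), (12, 9.7, np.float64(1.1)), (15, 10.8, np.float64(1.92)), (18, 11.9, np.float64(2.74)), (21, 21.9, np.float64(3.87)), (24, 21.9, np.float64(6.69))]
25 [(-6, 0.0, np.float64(1.43)), (-3, 0.2, np.float64(1.55)), (0, 0.8, np.float64(2.23)), (3, 2.1, np.float64(2.48)), (6, 3.8, np.float64(2.13)), (9, 8.5, np.float64(0.68)), (12, 10.0, np.float64(1.09)), (15, 11.2, np.float64(1.91)), (18, 12.3, np.float64(2.73)), (21, 21.9, np.float64(4.58)), (24, 21.9, np.float64(7.3))]
28.6 [(-6, 0.0, np.float64(1.13)), (-3, 0.2, np.float64(1.34)), (0, 1.0, np.float64(2.12)), (3, 2.1, np.float64(2.69)), (6, 4.0, np.float64(2.51)), (9, 8.6, np.float64(0.81)), (12, 10.3, np.float64(1.12)), (15, 11.4, np.float64(1.92)), (18, 12.5, np.float64(2.72)), (21, 21.9, np.float64(5.04)), (24, 21.9, np.float64(7.67))]
32 [(-6, 0.0, np.float64(0.84)), (-3, 0.3, np.float64(1.14)), (0, 1.2, np.float64(1.98)), (3, 2.1, np.float64(2.86)), (6, 4.2, np.float64(2.83)), (9, 8.7, np.float64(0.9)), (12, 10.6, np.float64(1.06)), (15, 11.7, np.float64(1.88)), (18, 21.9, np.float64(2.9)), (21, 21.9, np.float64(5.44)), (24, 21.9, np.float64(8.0))]
35 [(-6, 0.0, np.float64(0.57)), (-3, 0.4, np.float64(0.95)), (0, 1.3, np.float64(1.88)), (3, 2.3, np.float64(2.84)), (6, 4.2, np.float64(3.0)), (9, 8.7, np.float64(0.96)), (12, 10.8, np.float64(1.04)), (15, 11.9, np.float64(1.86)), (18, 21.9, np.float64(3.31)), (21, 21.9, np.float64(5.76)), (24, 21.9, np.float64(8.3))]
38 [(-6, 0.0, np.float64(0.3)), (-3, 0.5, np.float64(0.73)), (0, 1.4, np.float64(1.7)), (3, 2.4, np.float64(2.62)), (6, 4.2, np.float64(2.86)), (9, 4.2, np.float64(1.14)), (12, 10.8, np.float64(0.86)), (15, 12.0, np.float64(1.74)), (18, 21.9, np.float64(3.69)), (21, 21.9, np.float64(6.06)), (24, 21.9, np.float64(8.61))]
```

Clearance through the barb at 28.6° is 0.8 mm a side, nearly the same as at 35°, so this lean is good enough. I'll tighten, then lift off contact.

>>> carry_out([
  [0,0,0,0,2],
  [0,0,0,0,2],
  [0,0,0,0,2],
  [0.02,0,0.08,0,2],
  [0.2,-0.04,0.14,0,2],
  [0.5,-0.1,0.14,0,2],
  [0.5,-0.1,0.14,0,2],
], squeeze=35)

```text
clock: 9.1
position: [0.4457, 0.2064, 0.2461]
ee_rot: [-0.307, -3.125, 0.003]
force: [0.8, -0.3, -2.0]
width: 0.3
```

```bash
python3 look.py t5;python3 tilt.py t5 340 395 235 300; python3 - <<'E'
from geo import *
for z in(-.5,0,.5):
    print(z,[(round(s,1),round(float(clear(s,z,28.6)),2)) for s in np.arange(-2,8,.5)])
E
```

```text
9.2 [0.4455 0.2067 0.2462] [ 0.2421 -0.0415 -1.5422] [ 0.0999 -0.0767 -0.0017] 0.29805786852793303
713 cen s,z 0.05457494440884744 0.11138740734570679 tilt 28.264731826735414 yaw -0.2351682826512582
front plane: s at eye level z=.170: 0.023061838241694742
-0.5 [(np.float64(-2.0), 0.63), (np.float64(-1.5), 0.64), (np.float64(-1.0), 0.64), (np.float64(-0.5), 0.63), (np.float64(0.0), 0.63), (np.float64(0.5), 0.64), (np.float64(1.0), 0.64), (np.float64(1.5), 0.63), (np.float64(2.0), 0.63), (np.float64(2.5), 0.65), (np.float64(3.0), 0.56), (np.float64(3.5), 0.27), (np.float64(4.0), -0.02), (np.float64(4.5), -0.3), (np.float64(5.0), -0.59), (np.float64(5.5), -0.87), (np.float64(6.0), -1.16), (np.float64(6.5), -1.45), (np.float64(7.0), -1.72), (np.float64(7.5), -2.02)]
0 [(np.float64(-2.0), 1.13), (np.float64(-1.5), 1.14), (np.float64(-1.0), 1.14), (np.float64(-0.5), 1.13), (np.float64(0.0), 1.13), (np.float64(0.5), 1.14), (np.float64(1.0), 1.14), (np.float64(1.5), 1.13), (np.float64(2.0), 1.13), (np.float64(2.5), 1.14), (np.float64(3.0), 0.97), (np.float64(3.5), 0.68), (np.float64(4.0), 0.39), (np.float64(4.5), 0.11), (np.float64(5.0), -0.18), (np.float64(5.5), -0.46), (np.float64(6.0), -0.75), (np.float64(6.5), -1.04), (np.float64(7.0), -1.32), (np.float64(7.5), -1.61)]
0.5 [(np.float64(-2.0), 1.6), (np.float64(-1.5), 1.64), (np.float64(-1.0), 1.64), (np.float64(-0.5), 1.63), (np.float64(0.0), 1.63), (np.float64(0.5), 1.64), (np.float64(1.0), 1.64), (np.float64(1.5), 1.63), (np.float64(2.0), 1.63), (np.float64(2.5), 1.64), (np.float64(3.0), 1.38), (np.float64(3.5), 1.09), (np.float64(4.0), 0.8), (np.float64(4.5), 0.52), (np.float64(5.0), 0.23), (np.float64(5.5), -0.05), (np.float64(6.0), -0.34), (np.float64(6.5), -0.63), (np.float64(7.0), -0.92), (np.float64(7.5), -1.2)]
```

>>> carry_out([
  [0,0,0.06,0,2],
  [0,0,0.12,0,2],
  [0,0,0.12,0,2],
  [0,0,0.12,0,2],
])

```text
clock: 9.6
position: [0.4455, 0.2067, 0.2475]
ee_rot: [-0.306, -3.125, 0.003]
force: [0.1, -0.1, -0.9]
width: 0.298
```

>>> carry_out([
  [0,0,0.03,0,2],
  [0,0,0.06,0,2],
  [0,0,0.06,0,2],
  [0,0,0.06,0,2],
])

```text
clock: 10.0
position: [0.4454, 0.2067, 0.2481]
ee_rot: [-0.306, -3.125, 0.003]
force: [-0.7, -0.1, -2.2]
width: 0.302
```

>>> carry_out([
  [0,0,0.02,0,2],
  [0,0,0.04,0,2],
  [0,0,0.04,0,2],
  [0,0,0.04,0,2],
])

```text
clock: 10.4
position: [0.4454, 0.2067, 0.2485]
ee_rot: [-0.306, -3.125, 0.003]
force: [1.0, 0.2, -1.9]
width: 0.298
```

>>> carry_out([
  [0,0,0.03,0,2],
  [0,0,0.05,0,2],
  [0,0,0.05,0,2],
  [0,0,0.05,0,2],
])

```text
clock: 10.8
position: [0.4454, 0.2066, 0.2489]
ee_rot: [-0.306, -3.125, 0.003]
force: [0.4, 0.7, -4.0]
width: 0.3
```

```bash
python3 look.py t6;python3 tilt.py t6 340 395 235 300; python3 - <<'E'
from h import *
f=[]
for _ in range(6): arm.get_image("scene"); f.append(arm.observe()["force"])
print(np.mean(f,0).round(2),np.std(f,0).round(2))
E
```

```text
10.9 [0.4454 0.2066 0.2489] [-0.2219 -0.3153 -3.3082] [ 0.1542 -0.1097  0.008 ] 0.2982902414630696
708 cen s,z 0.054451771885309926 0.11370819547052288 tilt 28.208628203993488 yaw -0.23373397846341684
front plane: s at eye level z=.170: 0.02425745603994712
[ 0.68  0.24 -3.7 ] [0.44 0.31 0.31]
```

View pics/t6.png

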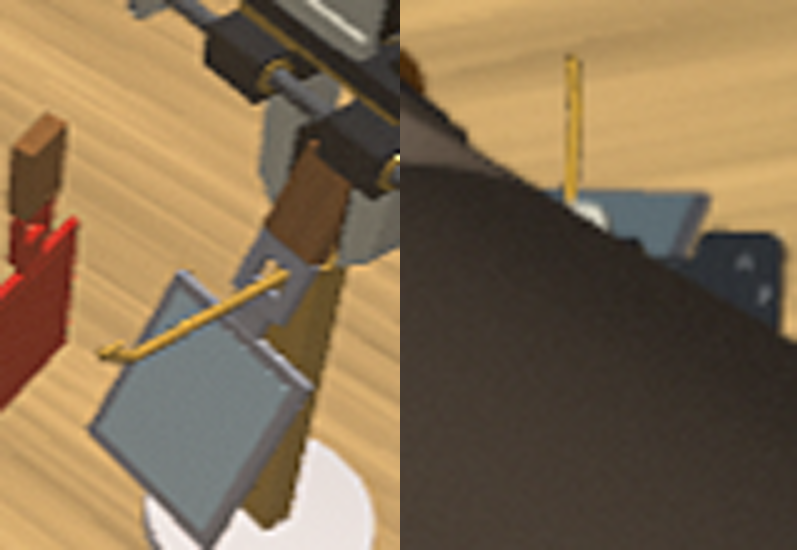

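The image shows the mirror leaning, its slot's lower part touching the rod near (285,280) with about 2.4 N. That fixes the free band at TCP z 0.2463–0.2485, so the middle is 0.2474. I'll centre there and slide out toward the bend.

>>> carry_out([
  [0,0,-0.15,0,2],
  [0.5,-0.1,-0.15,0,2],
  [1.1,-0.22,-0.15,0,2],
  [1.7,-0.35,-0.15,0,2],
  [2.3,-0.47,-0.15,0,2],
  [2.9,-0.59,-0.15,0,2],
  [3.5,-0.72,-0.15,0,2],
  [4.1,-0.84,-0.15,0,2],
  [4.7,-0.96,-0.15,0,2],
  [5.2,-1.06,-0.15,0,2],
  [5.6,-1.14,-0.15,0,2],
  [5.9,-1.21,-0.15,0,2],
  [6.07,-1.24,-0.15,0,2],
  [6.07,-1.24,-0.15,0,2],
])

```text
clock: 12.6
position: [0.5062, 0.1942, 0.2474]
ee_rot: [-0.306, -3.125, 0.003]
force: [-1.0, -0.4, -1.6]
width: 0.303
```

```bash
sed -i 's/325:405\],(400,550)/305:385],(400,550)/' look.py; cat > fz.py <<'E'
from h import *
f=[]
for _ in range(4): arm.get_image("scene"); s=arm.observe(); f.append(np.r_[s["force"],s["ft_torque"]*10])
print(s["clock"],s["position"].round(4),np.mean(f,0).round(2))
E
python3 look.py b1;python3 tilt.py b1 310 385 235 320;python3 fz.py
```

```text
12.7 [0.5059 0.1943 0.2474] [-0.7936 -0.6641 -1.1343] [ 0.1223 -0.1118 -0.0168] 0.30227441876470734
757 cen s,z 0.11569510470745197 0.11323435352276193 tilt 28.491506708690917 yaw -0.19822726590951123
front plane: s at eye level z=.170: 0.08488476790176709
12.9 [0.506  0.1943 0.2475] [ 0.06  0.   -1.54  1.01 -0.65  0.03]
```

View pics/b1.png

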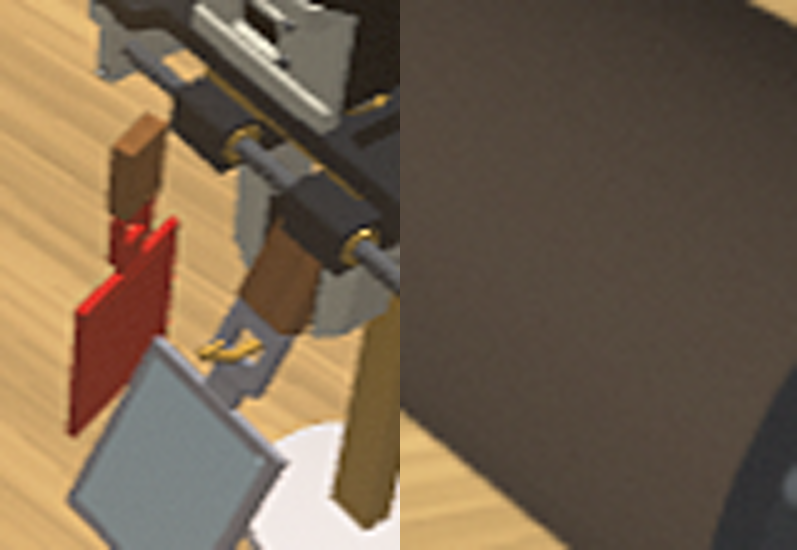

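Free at −1.5 N (weight only). In the image the barbed tip sticks out past the slot at (205,352). I'll feel for the bend with small outward steps at mid height.

>>> carry_out([
  [0.2,-0.04,0,0,2],
  [0.39,-0.08,0,0,2],
  [0.5,-0.1,0,0,2],
  [0.5,-0.1,0,0,2],
  [0.5,-0.1,0,0,2],
])

```text
clock: 13.4
position: [0.511, 0.1933, 0.2474]
ee_rot: [-0.306, -3.125, 0.003]
force: [0.1, 0.1, -1.4]
width: 0.305
```

```bash
python3 fz.py
```

```text
13.6 [0.5109 0.1933 0.2475] [-0.08 -0.02 -1.77  0.8  -0.67 -0.21]
```

>>> carry_out([
  [0.1,-0.02,0,0,2],
  [0.15,-0.03,0,0,2],
  [0.15,-0.03,0,0,2],
])

```text
clock: 13.9
position: [0.5125, 0.193, 0.2475]
ee_rot: [-0.306, -3.125, 0.003]
force: [0.3, 0.7, -1.2]
width: 0.301
```

```bash
python3 fz.py
```

```text
14.1 [0.5124 0.1931 0.2475] [ 0.2   0.72 -1.88  0.94 -1.05  0.32]
```

>>> carry_out([
  [0.1,-0.02,0,0,2],
  [0.1,-0.02,0,0,2],
  [0.1,-0.02,0,0,2],
])

```text
clock: 14.4
position: [0.5135, 0.1928, 0.2475]
ee_rot: [-0.306, -3.125, 0.003]
force: [-0.6, 0.2, -2.3]
width: 0.301
```

```bash
python3 fz.py
```

```text
14.6 [0.5134 0.1929 0.2475] [ 0.14  0.26 -1.78  1.02 -1.05  0.07]
```

>>> carry_out([
  [0.1,-0.02,0,0,2],
  [0.1,-0.02,0,0,2],
  [0.1,-0.02,0,0,2],
])

```text
clock: 14.9
position: [0.5144, 0.1926, 0.2475]
ee_rot: [-0.306, -3.125, 0.003]
force: [0.2, 0.3, -2.8]
width: 0.301
```

```bash
python3 fz.py
```

```text
15.1 [0.5144 0.1926 0.2474] [ 0.23  0.   -2.05  1.26 -1.07 -0.14]
```

>>> carry_out([
  [0.1,-0.02,0,0,2],
  [0.1,-0.02,0,0,2],
  [0.1,-0.02,0,0,2],
])

```text
clock: 15.4
position: [0.5154, 0.1924, 0.2475]
ee_rot: [-0.306, -3.125, 0.003]
force: [-0.0, -0.4, -2.4]
width: 0.306
```

```bash
python3 fz.py
```

```text
15.6 [0.5154 0.1925 0.2475] [-0.22 -0.16 -1.75  1.11 -1.16  0.15]
```

>>> carry_out([
  [0.08,-0.02,0,0,2],
  [0.08,-0.02,0,0,2],
  [0.08,-0.02,0,0,2],
])

```text
clock: 15.9
position: [0.5162, 0.1922, 0.2475]
ee_rot: [-0.306, -3.125, 0.003]
force: [0.1, -0.1, -2.1]
width: 0.302
```

```bash
python3 fz.py
```

```text
16.1 [0.5162 0.1922 0.2475] [-0.    0.26 -1.73  0.92 -1.09 -0.38]
```

>>> carry_out([
  [0.1,-0.02,0,0,2],
  [0.1,-0.02,0,0,2],
  [0.1,-0.02,0,0,2],
])

```text
clock: 16.4
position: [0.5172, 0.192, 0.2474]
ee_rot: [-0.306, -3.125, 0.003]
force: [-0.5, 0.2, -1.5]
width: 0.3
```

```bash
python3 look.py b2;python3 tilt.py b2 310 385 235 320;python3 fz.py
```

```text
16.5 [0.5172 0.1921 0.2475] [ 0.5359  0.1072 -1.6744] [ 0.1027 -0.0589  0.0269] 0.3004813356806404
775 cen s,z 0.12646590560497045 0.11405400254503267 tilt 28.590875243245577 yaw -0.19424351412750562
front plane: s at eye level z=.170: 0.09597471492150766
16.7 [0.5171 0.1921 0.2475] [-0.1   0.05 -1.43  1.09 -0.98 -0.1 ]
```

View pics/b2.png

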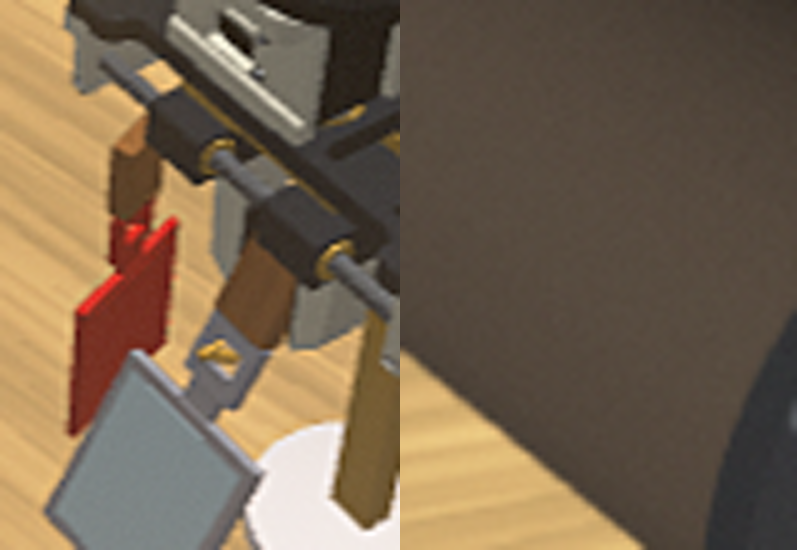

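The tip just shows in the upper part of the slot (215,352) and there is still no contact. I'll keep feeling outward.

>>> carry_out([
  [0.08,-0.016,0,0,2],
  [0.08,-0.016,0,0,2],
  [0.08,-0.016,0,0,2],
])

```text
clock: 17.0
position: [0.518, 0.1919, 0.2475]
ee_rot: [-0.306, -3.125, 0.003]
force: [0.7, -0.2, -2.1]
width: 0.3
```

```bash
python3 fz.py
```

```text
17.2 [0.5179 0.1919 0.2475] [ 0.42  0.61 -1.69  1.26 -0.52 -0.07]
```

>>> carry_out([
  [0.08,-0.016,0,0,2],
  [0.08,-0.016,0,0,2],
  [0.08,-0.016,0,0,2],
])

```text
clock: 17.5
position: [0.5187, 0.1917, 0.2474]
ee_rot: [-0.306, -3.125, 0.003]
force: [0.3, 0.6, -1.0]
width: 0.302
```

```bash
python3 fz.py
```

```text
17.7 [0.5187 0.1918 0.2475] [ 0.04  0.21 -1.48  1.21 -0.77 -0.04]
```

>>> carry_out([
  [0.08,-0.016,0,0,2],
  [0.08,-0.016,0,0,2],
  [0.08,-0.016,0,0,2],
])

```text
clock: 18.0
position: [0.5196, 0.1916, 0.2475]
ee_rot: [-0.306, -3.125, 0.003]
force: [-0.6, -0.6, -0.7]
width: 0.302
```

```bash
python3 fz.py
```

```text
18.2 [0.5195 0.1916 0.2474] [-0.27 -0.03 -1.45  0.98 -0.97  0.32]
```

>>> carry_out([
  [0.08,-0.016,0,0,2],
  [0.08,-0.016,0,0,2],
  [0.08,-0.016,0,0,2],
])

```text
clock: 18.5
position: [0.5203, 0.1915, 0.2475]
ee_rot: [-0.305, -3.125, 0.003]
force: [-0.9, 0.0, -0.9]
width: 0.302
```

```bash
python3 look.py b3;python3 tilt.py b3 300 385 235 320;python3 fz.py; python3 - <<'E'
from h import *
v=np.load("vb3.npz");A=cv2.resize(v["a"][235:275,325:375],(800,640),interpolation=cv2.INTER_CUBIC)[:600];cv2.imwrite("pics/b3z.png",A[:,:,::-1])
E
```

```text
18.6 [0.5203 0.1915 0.2475] [-0.971   0.2334 -1.9635] [ 0.1525 -0.0096  0.0129] 0.29842471143450056
786 cen s,z 0.1297146395007449 0.11369985935907531 tilt 28.337596273027412 yaw -0.19769761246957201
front plane: s at eye level z=.170: 0.09935246670152702
18.8 [0.5203 0.1914 0.2474] [-0.59  0.49 -1.47  1.42  0.58  0.06]
```

View pics/b3z.png

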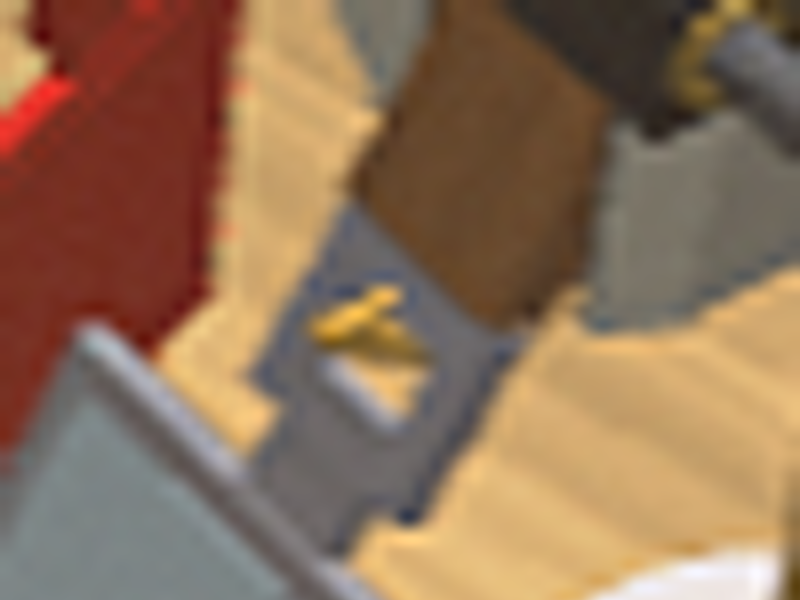

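Clear view: the rod lies against the slot's upper edge (370,330), the slot is open below, and the barb's point is ahead of the bar at (400,290). So this is the first touch on the bent end. I'll compute the way out from here.

```bash
python3 - <<'E'
from geo import *
zs=np.arange(-1,20,.1)
for s in np.arange(3.5,21,1):
    c=np.array([clear(s,z,28.4) for z in zs]);ok=np.where(c>.3)[0]
    g=np.split(ok,np.where(np.diff(ok)>1)[0]+1)
    print(round(s,1),[(round(zs[i[0]],1),round(zs[i[-1]],1),round(zs[i[np.argmax(c[i])]],1),round(c[i].max(),2)) for i in g if len(i)])
E
```

```text
3.5 [(np.float64(-0.4), np.float64(5.3), np.float64(2.5), np.float64(2.64))]
4.5 [(np.float64(0.3), np.float64(6.0), np.float64(3.2), np.float64(2.64))]
5.5 [(np.float64(1.0), np.float64(6.7), np.float64(3.9), np.float64(2.64))]
6.5 [(np.float64(1.7), np.float64(7.4), np.float64(3.9), np.float64(2.09))]
7.5 [(np.float64(2.4), np.float64(5.8), np.float64(3.6), np.float64(1.32)), (np.float64(7.2), np.float64(8.1), np.float64(7.7), np.float64(0.67))]
8.5 [(np.float64(3.1), np.float64(3.9), np.float64(3.4), np.float64(0.57)), (np.float64(7.8), np.float64(8.8), np.float64(8.3), np.float64(0.75))]
9.5 [(np.float64(8.3), np.float64(9.5), np.float64(8.9), np.float64(0.84))]
10.5 [(np.float64(8.9), np.float64(10.2), np.float64(9.5), np.float64(0.91))]
11.5 [(np.float64(9.4), np.float64(10.9), np.float64(10.1), np.float64(1.0))]
12.5 [(np.float64(9.6), np.float64(11.6), np.float64(10.5), np.float64(1.25))]
13.5 [(np.float64(9.7), np.float64(12.3), np.float64(10.9), np.float64(1.49))]
14.5 [(np.float64(9.8), np.float64(13.0), np.float64(11.2), np.float64(1.79))]
15.5 [(np.float64(9.8), np.float64(13.7), np.float64(11.6), np.float64(2.07))]
16.5 [(np.float64(10.0), np.float64(14.4), np.float64(12.0), np.float64(2.31))]
17.5 [(np.float64(10.0), np.float64(15.4), np.float64(12.3), np.float64(2.59)), (np.float64(18.5), np.float64(19.9), np.float64(19.9), np.float64(0.98))]
18.5 [(np.float64(10.2), np.float64(19.9), np.float64(12.7), np.float64(2.89))]
19.5 [(np.float64(10.2), np.float64(19.9), np.float64(13.2), np.float64(3.23))]
20.5 [(np.float64(10.3), np.float64(19.9), np.float64(13.8), np.float64(3.7))]
```

>>> carry_out([
  [0,0,0.1,0,2],
  [0,0,0.25,0,2],
  [0,0,0.4,0,2],
  [0,0,0.55,0,2],
  [0,0,0.55,0,2],
  [0,0,0.55,0,2],
])

```text
clock: 19.4
position: [0.5203, 0.1914, 0.253]
ee_rot: [-0.306, -3.125, 0.003]
force: [-0.4, 0.3, -2.0]
width: 0.301
```

```bash
python3 fz.py
```

```text
19.6 [0.5203 0.1914 0.2529] [-0.22 -0.03 -1.74  0.95 -1.03 -0.29]
```

>>> carry_out([
  [0,0,0.05,0,2],
  [0,0,0.05,0,2],
  [0,0,0.05,0,2],
])

```text
clock: 19.9
position: [0.5202, 0.1914, 0.2534]
ee_rot: [-0.305, -3.125, 0.003]
force: [-0.1, 0.1, -2.1]
width: 0.302
```

```bash
python3 fz.py
```

```text
20.1 [0.5202 0.1914 0.2534] [-0.39  0.43 -1.65  0.96 -0.94  0.02]
```

>>> carry_out([
  [0,0,0.05,0,2],
  [0,0,0.05,0,2],
  [0,0,0.05,0,2],
])

```text
clock: 20.4
position: [0.5203, 0.1914, 0.2539]
ee_rot: [-0.305, -3.125, 0.003]
force: [-0.2, -0.1, -1.2]
width: 0.304
```

```bash
python3 fz.py
```

```text
20.6 [0.5203 0.1914 0.2539] [-0.6   0.   -1.76  0.72 -0.8  -0.07]
```

>>> carry_out([
  [0,0,0.04,0,2],
  [0,0,0.04,0,2],
  [0,0,0.04,0,2],
])

```text
clock: 20.9
position: [0.5203, 0.1914, 0.2543]
ee_rot: [-0.305, -3.125, 0.003]
force: [0.0, -0.1, -1.0]
width: 0.3
```

```bash
python3 fz.py
```

```text
21.1 [0.5202 0.1914 0.2543] [ 0.14 -0.06 -1.5   0.87 -0.89 -0.05]
```

>>> carry_out([
  [0,0,0.04,0,2],
  [0,0,0.04,0,2],
  [0,0,0.04,0,2],
])

```text
clock: 21.4
position: [0.5202, 0.1914, 0.2547]
ee_rot: [-0.305, -3.125, 0.003]
force: [-0.4, -0.4, -2.0]
width: 0.307
```

```bash
python3 fz.py
```

```text
21.6 [0.5202 0.1914 0.2546] [ 0.18 -0.2  -2.08  0.94 -0.83  0.05]
```

>>> carry_out([
  [0,0,0.04,0,2],
  [0,0,0.04,0,2],
  [0,0,0.04,0,2],
])

```text
clock: 21.9
position: [0.5202, 0.1914, 0.2549]
ee_rot: [-0.305, -3.125, 0.003]
force: [1.0, 0.0, -3.7]
width: 0.303
```

```bash
python3 fz.py
```

```text
22.1 [0.5202 0.1914 0.255 ] [ 0.52  0.64 -4.18  1.7  -1.77 -0.07]
```

Contact with the underside begins at TCP z ≈ 0.2547. The mid-path is 0.9 mm below that, then parallel to the bent end at 35°.

>>> carry_out([
  [0,0,-0.06,0,2],
  [0,0,-0.11,0,2],
  [0.1,-0.02,-0.04,0,2],
  [0.2,-0.04,0.03,0,2],
  [0.29,-0.06,0.1,0,2],
  [0.29,-0.06,0.1,0,2],
])

```text
clock: 22.7
position: [0.5233, 0.1907, 0.2561]
ee_rot: [-0.306, -3.125, 0.003]
force: [-0.6, 0.6, -2.1]
width: 0.302
```

```bash
python3 fz.py
```

```text
22.9 [0.523  0.1908 0.2559] [ 0.07  0.32 -1.67  0.87 -0.9   0.06]
```

>>> carry_out([
  [0.1,-0.02,0.07,0,2],
  [0.15,-0.03,0.105,0,2],
  [0.15,-0.03,0.105,0,2],
])

```text
clock: 23.2
position: [0.5247, 0.1904, 0.2571]
ee_rot: [-0.306, -3.125, 0.003]
force: [0.7, -0.0, -2.3]
width: 0.302
```

```bash
python3 fz.py
```

```text
23.4 [0.5245 0.1905 0.257 ] [ 0.04 -0.45 -1.89  1.05 -0.9  -0.11]
```

>>> carry_out([
  [0.1,-0.02,0.07,0,2],
  [0.2,-0.04,0.14,0,2],
  [0.2,-0.04,0.14,0,2],
])

```text
clock: 23.7
position: [0.5268, 0.1901, 0.2585]
ee_rot: [-0.306, -3.125, 0.003]
force: [0.3, 0.6, -2.0]
width: 0.298
```

```bash
python3 fz.py
```

```text
23.9 [0.5265 0.1901 0.2584] [-0.3  -0.19 -1.57  1.03 -0.98  0.  ]
```

>>> carry_out([
  [0.1,-0.02,0.06,0,2],
  [0.2,-0.04,0.1,0,2],
  [0.2,-0.04,0.1,0,2],
])

```text
clock: 24.2
position: [0.5287, 0.1896, 0.2594]
ee_rot: [-0.306, -3.125, 0.003]
force: [-1.0, -0.1, -2.1]
width: 0.304
```

```bash
python3 fz.py
```

```text
24.4 [0.5285 0.1897 0.2593] [ 0.2   0.23 -1.81  1.21 -0.95 -0.08]
```

>>> carry_out([
  [0.15,-0.03,0.06,0,2],
  [0.3,-0.06,0.12,0,2],
  [0.45,-0.09,0.18,0,2],
  [0.6,-0.12,0.24,0,2],
  [0.6,-0.12,0.24,0,2],
])

```text
clock: 24.9
position: [0.5348, 0.1884, 0.2618]
ee_rot: [-0.306, -3.125, 0.003]
force: [-0.1, 0.7, -2.2]
width: 0.3
```

```bash
python3 fz.py
```

```text
25.1 [0.5344 0.1885 0.2617] [ 0.14 -0.07 -1.54  1.14 -1.12  0.09]
```

>>> carry_out([
  [0.2,-0.04,0.1,0,2],
  [0.5,-0.1,0.25,0,2],
  [0.9,-0.18,0.45,0,2],
  [1.4,-0.28,0.7,0,2],
  [2,-0.4,1,0,2],
  [3,-0.6,1.5,0,2],
  [4,-0.8,2,0,2],
  [4,-0.8,2,0,2],
])

```text
clock: 25.9
position: [0.5765, 0.1799, 0.2824]
ee_rot: [-0.308, -3.126, 0.002]
force: [-0.3, -0.2, -1.8]
width: 0.299
```

```bash
python3 fz.py; python3 look.py c1; python3 tilt.py c1 260 370 235 340; python3 - <<'E'
from h import *
v=np.load("vc1.npz");cv2.imwrite("pics/c1f.png",cv2.resize(v["a"][150:350,180:420],(720,600))[:,:,::-1])
E
```

```text
26.1 [0.574  0.1807 0.2815] [-0.35  0.12 -2.07  1.11 -0.64  0.04]
26.2 [0.5739 0.1807 0.2815] [ 0.1659 -0.4619 -2.5965] [ 0.0917 -0.086   0.0107] 0.30186566079121674
840 cen s,z 0.1845211508243864 0.1473640590161982 tilt 28.057478826171845 yaw -0.1963402629168387
front plane: s at eye level z=.170: 0.17245626373271758
```

View pics/c1f.png

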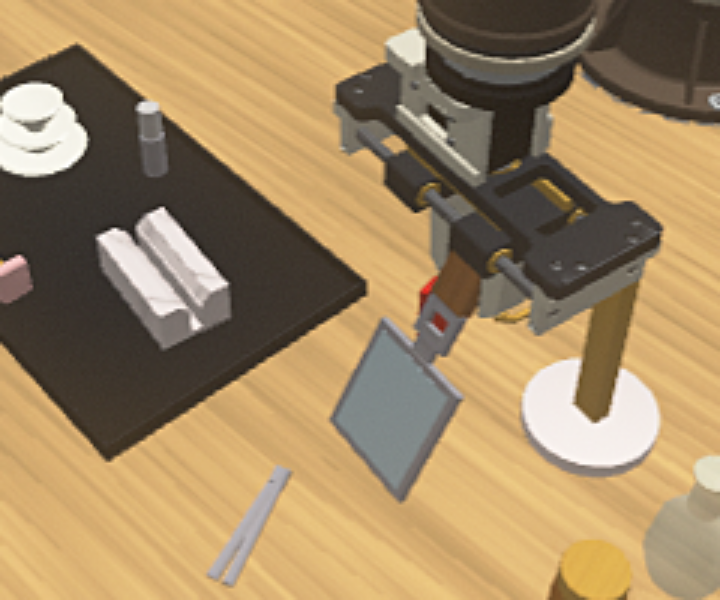

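The mirror is off the hook and hangs clear at (400,410) in the crop. The foot's groove runs down to (195,325), and everything else is where it was. Next I'll carry it high over to the foot, then ease the grip in stages so gravity straightens it.

>>> carry_out([
  [0,-1,1.5,0,2],
  [0,-4,3.5,0,2],
  [0,-7.5,3.5,0,2],
  [0,-11,3.5,0,2],
  [0,-14.5,3.5,0,2],
  [0.1,-18,3.5,0,2],
  [0.2,-21.5,3.5,0,2],
  [0.2,-25,3.5,0,2],
  [0.2,-27.5,3.5,0,2],
  [0.2,-29,3.5,0,2],
  [0.2,-29,3.5,0,2],
  [0.2,-29,3.5,0,2],
])

```text
clock: 27.4
position: [0.5759, -0.1082, 0.3171]
ee_rot: [-0.303, -3.125, 0.002]
force: [0.3, 0.5, -2.0]
width: 0.306
```

```bash
cat > t2.py <<'E'
import sys
from h import *
np.set_printoptions(precision=4,suppress=True)
im,d,c=grab("scene");np.savez("vt2.npz",im=im,d=d);s=arm.observe()
im=im.astype(int);g=np.mgrid[0:420,0:560];P=pts(np.c_[g[1].ravel(),g[0].ravel()],d.ravel(),c).reshape(420,560,3)
tcp=s["position"]
box=np.all(abs(P-(tcp+[0.05,0,-.165]))<[.11,.08,.07],axis=2)&(d>0)
m=(box&((im[...,2]-im[...,0])>3)&(im.max(2)<170)&(im.max(2)>80)).astype(np.uint8)
n_,L,st,_=cv2.connectedComponentsWithStats(m);k=1+np.argmax(st[1:,4]);m=L==k
full=P[m]; m=cv2.erode(m.astype(np.uint8),np.ones((3,3)))>0; Q=P[m]
for _ in range(4):
    cen=Q.mean(0);n=np.linalg.svd(Q-cen)[2][2];Q=Q[abs((Q-cen)@n)<.003]
n*=np.sign(n[0]);lat=np.array([-n[1],n[0],0])/np.hypot(n[0],n[1]);up=np.cross(n,lat)
ctr=[]
F=full[abs((full-cen)@n)<.004];a=(F-cen)@lat;b=(F-cen)@up
r=[np.percentile(a,[1,99]),np.percentile(b,[1,99])]
pc=cen+lat*np.mean(r[0])+up*np.mean(r[1])
edge=pc-up*.042-n*.003
print(len(Q),"px bbox",st[k][:4],"w,h",np.ptp(r[0]),np.ptp(r[1]),"tilt",np.degrees(np.arcsin(n[2])),"yaw",np.arctan2(n[1],n[0]))
print("edge mid",edge,"eye",edge+up*.108,"tcp",tcp,"F",s["force"],s["clock"],s["width"])
E
python3 t2.py
```

```text
465 px bbox [195 176  26  46] w,h 0.06566505791951291 0.07179632310735276 tilt 28.69700523328682 yaw -0.19732512653041423
edge mid [ 0.651  -0.1222  0.1433] eye [ 0.6001 -0.1121  0.238 ] tcp [ 0.5759 -0.1075  0.317 ] F [-1.2623  0.0254 -1.5026] 27.45 0.29738460696467933
```

>>> carry_out([
  [0,0,-2,0,2],
  [0,0,-4,0,2],
  [0,0,-5.8,0,2],
  [0,0,-5.8,0,2],
  [0,0,-5.8,0,2],
  [0,0,-5.8,0,2],
], squeeze=10)

```text
clock: 28.05
position: [0.5766, -0.1066, 0.2603]
ee_rot: [-0.299, -3.127, 0.002]
force: [-0.4, 0.3, -1.2]
width: 0.308
```

```bash
python3 t2.py
```

```text
436 px bbox [200 197  25  44] w,h 0.06608430135754573 0.07182311898529814 tilt 27.714229694158906 yaw -0.19997860681200705
edge mid [ 0.6492 -0.1205  0.086 ] eye [ 0.6    -0.1106  0.1816] tcp [ 0.5766 -0.1069  0.2603] F [-0.0278 -0.5343 -1.595 ] 28.1 0.3021297895466556
```

>>> carry_out([
  [0,0,0,0,2],
  [0,0,0,0,2],
  [0,0,0,0,2],
  [0,0,0,0,2],
], squeeze=7)

```text
clock: 28.5
position: [0.5766, -0.1069, 0.2604]
ee_rot: [-0.3, -3.127, 0.002]
force: [0.2, -0.5, -1.6]
width: 0.302
```

```bash
python3 t2.py
```

```text
439 px bbox [200 197  24  44] w,h 0.06568272504261276 0.07183393068616686 tilt 27.615562749749593 yaw -0.19433937674933888
edge mid [ 0.6492 -0.121   0.0856] eye [ 0.6001 -0.1114  0.1813] tcp [ 0.5766 -0.1069  0.2603] F [-0.2442  0.4449 -0.8254] 28.55 0.30737573952162156
```

>>> carry_out([
  [0,0,0,0,2],
  [0,0,0,0,2],
  [0,0,0,0,2],
  [0,0,0,0,2],
], squeeze=5)

```text
clock: 28.95
position: [0.5766, -0.107, 0.2603]
ee_rot: [-0.3, -3.127, 0.002]
force: [0.7, 0.2, -1.9]
width: 0.304
```

```bash
python3 t2.py
```

```text
379 px bbox [208 198  20  42] w,h 0.06564414460346657 0.07246219473880891 tilt 19.80774521197739 yaw -0.1868184043256155
edge mid [ 0.6313 -0.1172  0.0765] eye [ 0.5953 -0.1104  0.1781] tcp [ 0.5765 -0.1069  0.2603] F [-0.4128 -0.0711 -1.3772] 29.0 0.3029686049403475
```

>>> carry_out([
  [0,0,0,0,2],
  [0,0,0,0,2],
  [0,0,0,0,2],
  [0,0,0,0,2],
], squeeze=4)

```text
clock: 29.4
position: [0.5766, -0.1069, 0.2604]
ee_rot: [-0.3, -3.127, 0.002]
force: [0.2, -0.0, -2.4]
width: 0.304
```

```bash
python3 t2.py
```

```text
372 px bbox [207 198  21  42] w,h 0.0659579311053605 0.07389313006006473 tilt 19.78432269795084 yaw -0.19143042225222262
edge mid [ 0.6313 -0.1176  0.0763] eye [ 0.5954 -0.1106  0.1779] tcp [ 0.5766 -0.1069  0.2603] F [ 0.7785 -0.2887 -1.0955] 29.45 0.3052077637628897
```

>>> carry_out([
  [0,0,0,0,2],
  [0,0,0,0,2],
  [0,0,0,0,2],
  [0,0,0,0,2],
], squeeze=3)

```text
clock: 29.85
position: [0.5765, -0.1069, 0.2603]
ee_rot: [-0.3, -3.127, 0.002]
force: [0.4, 0.5, -1.7]
width: 0.306
```

```bash
python3 t2.py
```

```text
276 px bbox [217 198  16  40] w,h 0.06671958002259201 0.07345232459600794 tilt 9.382473733729189 yaw -0.1941726146457715
edge mid [ 0.6057 -0.1133  0.0685] eye [ 0.5884 -0.1099  0.1751] tcp [ 0.5766 -0.1069  0.2604] F [-0.4881  0.1524 -0.3499] 29.9 0.30759720044007277
```

At 3 N it hangs at 9°. I'll bring the lower edge over the groove and down between the lips, then straighten it by shifting the handle.

>>> carry_out([
  [-0.4,0.08,0,0,2],
  [-0.9,0.18,0,0,2],
  [-1.4,0.29,0,0,2],
  [-1.75,0.36,0,0,2],
  [-1.9,0.39,0,0,2],
  [-1.9,0.39,-0.6,0,2],
  [-1.9,0.39,-1.2,0,2],
  [-1.9,0.39,-1.7,0,2],
  [-1.9,0.39,-1.8,0,2],
  [-1.9,0.39,-1.8,0,2],
])

```text
clock: 30.9
position: [0.5575, -0.103, 0.2419]
ee_rot: [-0.3, -3.126, 0.002]
force: [0.3, 0.6, -1.9]
width: 0.309
```

```bash
python3 t2.py
```

```text
274 px bbox [226 201  16  39] w,h 0.06519441177219923 0.07187259234226778 tilt 9.096943737170093 yaw -0.19589816476423988
edge mid [ 0.5857 -0.1085  0.0495] eye [ 0.569  -0.1052  0.1561] tcp [ 0.5576 -0.1029  0.2422] F [-0.3617  0.2587 -1.5911] 30.95 0.302149226652049
```

>>> carry_out([
  [0,0,-0.4,0,2],
  [0,0,-0.8,0,2],
  [0,0,-1.2,0,2],
  [0,0,-1.5,0,2],
  [0,0,-1.8,0,2],
  [0,0,-1.8,0,2],
])

```text
clock: 31.55
position: [0.5574, -0.103, 0.2237]
ee_rot: [-0.3, -3.126, 0.002]
force: [0.5, -0.2, -1.5]
width: 0.304
```

```bash
python3 t2.py
```

```text
274 px bbox [227 206  16  40] w,h 0.06635088319452306 0.07320187678359649 tilt 9.355270052601533 yaw -0.19586067471698065
edge mid [ 0.5854 -0.1092  0.0322] eye [ 0.5682 -0.1058  0.1388] tcp [ 0.5575 -0.1029  0.224 ] F [-0.0007 -0.0018 -1.1173] 31.6 0.3005702855401303
```

>>> carry_out([
  [0.3,-0.06,0,0,2],
  [0.6,-0.12,0,0,2],
  [0.9,-0.18,0,0,2],
  [1.2,-0.24,0,0,2],
  [1.5,-0.3,0,0,2],
  [1.8,-0.36,0,0,2],
  [2,-0.4,0,0,2],
  [2,-0.4,0,0,2],
])

```text
clock: 32.4
position: [0.5781, -0.1069, 0.2243]
ee_rot: [0.3, 3.127, -0.001]
force: [-0.4, -0.3, 3.8]
width: 0.306
```

```bash
python3 t2.py
```

```text
198 px bbox [223 208  16  39] w,h 0.06642651129774804 0.07402115886262145 tilt 2.3144575971075385 yaw -0.1953135432549084
edge mid [ 0.5886 -0.1098  0.0314] eye [ 0.5843 -0.109   0.1393] tcp [ 0.5779 -0.1069  0.2242] F [-1.1747 -0.0761  3.584 ] 32.45 0.30510792204325615
```

>>> carry_out([
  [0,0,0.2,0,2],
  [0,0,0.3,0,2],
  [-0.1,0.02,0.3,0,2],
  [-0.1,0.02,0.3,0,2],
  [-0.1,0.02,0.3,0,2],
])

```text
clock: 32.95
position: [0.5767, -0.1067, 0.2271]
ee_rot: [-0.3, -3.127, 0.001]
force: [-0.4, -0.4, -1.1]
width: 0.3
```

```bash
python3 t2.py; python3 fz.py
```

```text
203 px bbox [224 207  16  38] w,h 0.06562849360928436 0.0736217596478588 tilt 2.1570150444936895 yaw -0.1952882829522909
edge mid [ 0.5873 -0.1088  0.0339] eye [ 0.5833 -0.108   0.1418] tcp [ 0.5767 -0.1068  0.2271] F [-0.0657 -0.4603 -1.4208] 33.0 0.3053026867768388
33.2 [ 0.5769 -0.1067  0.2272] [ 0.12  0.12 -1.68  0.92 -1.48 -0.16]
```

>>> carry_out([
  [-0.05,0.01,-0.3,0,2],
  [-0.05,0.01,-0.6,0,2],
  [-0.05,0.01,-0.9,0,2],
  [-0.05,0.01,-1.2,0,2],
  [-0.05,0.01,-1.2,0,2],
], squeeze=4)

```text
clock: 33.7
position: [0.5761, -0.1067, 0.2146]
ee_rot: [-0.3, -3.126, 0.001]
force: [0.1, 0.3, -2.3]
width: 0.305
```

```bash
python3 t2.py; python3 fz.py
```

```text
187 px bbox [225 212  16  37] w,h 0.06696533634638674 0.06772246285683328 tilt 2.1012239537279274 yaw -0.19792383379636447
edge mid [ 0.5863 -0.1095  0.0236] eye [ 0.5824 -0.1087  0.1315] tcp [ 0.5762 -0.1066  0.2149] F [ 0.0448  0.1293 -1.7846] 33.75 0.30274253863671924
33.95 [ 0.5765 -0.1066  0.2153] [-0.25  0.03 -1.67  0.89 -1.46 -0.11]
```

>>> carry_out([
  [0,0,-0.3,0,2],
  [0,0,-0.6,0,2],
  [0,0,-0.85,0,2],
  [0,0,-0.85,0,2],
  [0,0,-0.85,0,2],
])

```text
clock: 34.45
position: [0.5764, -0.1066, 0.2067]
ee_rot: [-0.3, -3.127, 0.001]
force: [-0.2, -0.4, -1.2]
width: 0.307
```

```bash
python3 fz.py
```

```text
34.65 [ 0.5765 -0.1066  0.207 ] [-0.17  0.24 -1.7   1.   -1.45 -0.04]
```

>>> carry_out([
  [0,0,-0.1,0,2],
  [0,0,-0.2,0,2],
  [0,0,-0.2,0,2],
  [0,0,-0.2,0,2],
])

```text
clock: 35.05
position: [0.5765, -0.1066, 0.2049]
ee_rot: [0.3, 3.127, -0.001]
force: [0.7, 0.5, -2.0]
width: 0.305
```

```bash
python3 fz.py
```

```text
35.25 [ 0.5766 -0.1066  0.205 ] [-0.01  0.22 -1.31  1.26 -1.29 -0.02]
```

>>> carry_out([
  [0,0,-0.1,0,2],
  [0,0,-0.1,0,2],
  [0,0,-0.1,0,2],
])

```text
clock: 35.55
position: [0.5765, -0.1066, 0.2039]
ee_rot: [0.3, 3.127, -0.001]
force: [-0.5, -0.4, -1.4]
width: 0.305
```

```bash
python3 fz.py
```

```text
35.75 [ 0.5766 -0.1066  0.204 ] [ 0.19 -0.33 -1.53  0.89 -1.2  -0.18]
```

>>> carry_out([
  [0,0,-0.08,0,2],
  [0,0,-0.08,0,2],
  [0,0,-0.08,0,2],
])

```text
clock: 36.05
position: [0.5765, -0.1066, 0.2031]
ee_rot: [0.3, 3.127, -0.001]
force: [0.5, 0.5, -2.5]
width: 0.303
```

```bash
python3 fz.py; python3 t2.py
```

```text
36.25 [ 0.5766 -0.1066  0.2032] [ 0.23 -0.   -1.46  1.08 -1.53 -0.01]
144 px bbox [225 215  15  33] w,h 0.06574958039508169 0.05694643713007767 tilt 2.5341892945480256 yaw -0.19568020941871309
edge mid [ 0.5873 -0.1092  0.0168] eye [ 0.5826 -0.1082  0.1247] tcp [ 0.5766 -0.1066  0.2032] F [ 0.155   0.0382 -1.8888] 36.3 0.3083254510824631
```

>>> carry_out([
  [0,0,-0.08,0,2],
  [0,0,-0.08,0,2],
  [0,0,-0.08,0,2],
])

```text
clock: 36.6
position: [0.5766, -0.1066, 0.2025]
ee_rot: [0.3, 3.127, -0.001]
force: [0.4, 0.3, -0.4]
width: 0.309
```

```bash
python3 fz.py
```

```text
36.8 [ 0.5766 -0.1066  0.2025] [-0.13 -0.21 -0.31  0.43 -1.77 -0.04]
```

>>> carry_out([
  [0,0,-0.08,0,2],
  [0,0,-0.08,0,2],
  [0,0,-0.08,0,2],
])

```text
clock: 37.1
position: [0.577, -0.1066, 0.2021]
ee_rot: [0.3, 3.126, -0.002]
force: [-0.7, -0.8, 4.7]
width: 0.308
```

```bash
python3 fz.py
```

```text
37.3 [ 0.577  -0.1066  0.2021] [-0.62 -0.23  5.53 -0.97 -1.92 -0.2 ]
```

>>> carry_out([
  [0,0,0.05,0,2],
  [0,0,0.06,0,2],
  [0,0,0.06,0,3.0],
  [0,0,0.06,0,3.2],
  [0,0,0.06,0,3.6],
  [0,0,0.06,0,4.2],
  [0,0,0.06,0,5],
  [0,0,0.06,0,6],
  [0,0,0.06,0,6],
])

```text
clock: 38.2
position: [0.577, -0.1067, 0.2027]
ee_rot: [0.3, 3.126, -0.002]
force: [-0.7, -0.2, -0.3]
width: 0.641
```

```bash
python3 fz.py; python3 t2.py
```

```text
38.4 [ 0.577  -0.1067  0.2027] [-0.04  0.14 -0.03  0.92 -1.43 -0.17]
98 px bbox [224 217  16  31] w,h 0.06749206396223231 0.05431267142350053 tilt -1.379144373423188 yaw -0.19248445577534998
edge mid [ 0.5869 -0.1086  0.0188] eye [ 0.5894 -0.1091  0.1268] tcp [ 0.577  -0.1067  0.2027] F [ 0.2376 -0.588  -0.2864] 38.45 0.6562391429135336
```

It's released and standing. I'll withdraw straight up, move away, then check from both views.

>>> carry_out([
  [0,0,0.5,0,7],
  [0,0,1.5,0,7],
  [0,0,3,0,7],
  [0,0,5.5,0,7],
  [0,0,9,0,7],
  [0,0,13,0,7],
  [-2,-3,15,0,7],
  [-5,-7,15,0,7],
  [-9,-10,15,0,7],
  [-12,-13,15,0,7],
  [-12,-13,15,0,7],
  [-12,-13,15,0,7],
])

```text
clock: 39.65
position: [0.4566, -0.2374, 0.3541]
ee_rot: [0.304, 3.124, -0.003]
force: [0.9, 0.4, -0.4]
width: 0.763
```

```bash
python3 - <<'E'
from h import *
np.set_printoptions(precision=4,suppress=True)
im,d,c=grab("scene");b,db,cb=grab("top");s=arm.observe();print(s["clock"],s["position"],s["force"])
o=np.load("scene0.npz")["im"];ob=np.load("top0.npz")["im"]
g=np.mgrid[0:420,0:560];P=pts(np.c_[g[1].ravel(),g[0].ravel()],d.ravel(),c).reshape(420,560,3)
box=np.all(abs(P-[.586,-.109,.12])<[.05,.07,.12],axis=2)&(d>0)&(P[...,2]>.055)
h=cv2.cvtColor(im,cv2.COLOR_RGB2HSV)
wood=box&(h[...,0]<14)&(h[...,1]>90)
i2=im.astype(int);gl=(box&((i2[...,2]-i2[...,0])>3)&(i2.max(2)<170)).astype(np.uint8);gl=cv2.erode(gl,np.ones((3,3)))>0
Q=P[gl]
for _ in range(4):
    cen=Q.mean(0);n=np.linalg.svd(Q-cen)[2][2];Q=Q[abs((Q-cen)@n)<.003]
n*=np.sign(n[0]);print("glass",len(Q),"tilt",np.degrees(np.arcsin(n[2])),"yaw",np.arctan2(n[1],n[0]))
W=P[wood];print("handle n",len(W),np.percentile(W,[2,50,98],axis=0))
lat=np.array([.198,.98]);F=np.array([.5863,-.109]);G=P[gl];print("lat range glass rel foot",np.percentile((G[:,:2]-F)@lat,[1,99]))
for nm,x,y in(("scene",o,im),("top",ob,b)):
    df=(np.abs(x.astype(int)-y).max(2)>45).astype(np.uint8);df=cv2.morphologyEx(df,cv2.MORPH_OPEN,np.ones((3,3)))
    _,_,st,_=cv2.connectedComponentsWithStats(df);print(nm,[t.tolist() for t in st[1:] if t[4]>15])
E
```

```text
39.75 [ 0.4579 -0.2356  0.3537] [ 0.3375  0.0476 -0.1143]
glass 55 tilt -0.6975045567468626 yaw -0.19415696508871486
handle n 22 [[ 0.5806 -0.1134  0.1255]
 [ 0.587  -0.097   0.1511]
 [ 0.5925 -0.0908  0.1724]]
lat range glass rel foot [-0.0222  0.0255]
scene [[201, 0, 44, 21, 516], [385, 0, 13, 41, 300], [189, 9, 41, 27, 371], [446, 8, 4, 6, 19], [212, 12, 5, 5, 22], [242, 14, 13, 11, 103], [448, 16, 6, 8, 40], [450, 25, 4, 8, 28], [193, 36, 43, 35, 565], [452, 39, 3, 6, 18], [394, 42, 8, 19, 78], [236, 59, 5, 4, 18], [457, 60, 5, 12, 52], [232, 69, 34, 41, 512], [219, 76, 9, 22, 181], [237, 76, 6, 5, 24], [452, 80, 10, 32, 126], [228, 191, 5, 6, 20], [225, 217, 18, 28, 254], [369, 221, 16, 23, 264], [359, 243, 6, 6, 32], [356, 244, 26, 44, 696]]
top [[423, 101, 137, 319, 19920], [548, 118, 12, 27, 184], [550, 152, 10, 29, 177], [309, 180, 29, 14, 243], [383, 183, 31, 27, 536], [422, 212, 10, 7, 53], [374, 214, 6, 9, 47], [419, 217, 22, 8, 102], [406, 220, 9, 3, 27], [190, 243, 11, 10, 97], [203, 245, 23, 10, 140]]
```

```bash
python3 - <<'E'
from h import *
im,d,c=grab("scene");o=np.load("scene0.npz")["im"];f=lambda x:cv2.cvtColor(x,cv2.COLOR_RGB2GRAY).astype(np.float32)
for nm,(x0,x1,y0,y1) in dict(lipstick=(222,242,180,212),dishes=(172,214,174,210),roller=(145,192,203,252),tweez=(245,280,300,348),vase=(392,430,298,352),perf=(358,394,328,376),red1=(316,344,205,274),red2=(448,492,254,326)).items():
    a,b=f(o)[y0:y1,x0:x1],f(im)[y0:y1,x0:x1];print(nm,np.round(cv2.phaseCorrelate(a,b)[0],2),round(float(np.abs(a-b).mean()),1))
print(arm.observe()["clock"]);
E
```

```text
lipstick [-0.04  0.01] 6.4
dishes [0.54 0.  ] 1.2
roller [-0.03  0.04] 1.5
tweez [ 0.02 -0.15] 1.2
vase [ 0.   -0.03] 1.2
perf [ 0.02 -0.07] 1.3
red1 [-0.02  0.02] 1.4
red2 [ 0.44 -0.05] 1.4
39.8
```

Nothing else has moved; the lipstick only shows a changed reflection. I'll hand the job in.

```bash
python3 -c "
from cell import arm
print(arm.sign_off())"
```

```text
the job is handed in; nothing more can be done
None
```

The mirror is off the hook and standing in the foot's groove, and the job is handed in at about 40 s on the robot's clock. I never saw a verdict.

**How it came off:** The moves offer no tool tilt, so I gripped the handle across its width instead of its thickness as the text asks. I leaned it about 28° against the post's top edge rather than the 35° suggested; the computed clearance at the barb was 0.8 mm a side, against 0.96 mm at 35°. I found the bend by touch. The hook readings were about 2–3 N while feeling for the rod and bend, with no contact passing the barb. While tilting, about 4–6 N went into the post and rod.

**How it went down:** I loosened the grip so gravity brought it back to 9°, straightened it against the groove's lip with about 5 N, then lowered it to the bottom. The final press there reached about 7 N before I eased off and let go.

**Last checks:**
- **Mirror:** it stands within about 1° of upright. The handle's top is at 172 mm, as expected for fully seated, and it is about 2 mm off centre along the groove.
- **Other things:** those listed and the two red mirrors show no shift in the scene view. The dishes and one red mirror gave half a pixel each, which I take as noise, and the lipstick's pixels changed but its position did not.
- **Not fully checked:** the arm was still in the top view and changed the picture around the dishes and lipstick, so that view could not confirm those two.

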